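Load a jar and index the filling dial

ROBOT

A 7-joint arm with a two-finger parallel gripper is mounted at the origin on the work surface. World frame = base frame: x ahead of the robot, y to its left, z up, the work surface at z = 0. Lengths are in m, angles in rad, forces in N, time in s.
With the tool pointing down it reaches from about 0.425 to 0.95 m from the base axis. Payload 4.7 kg.
Tool frame: the origin (TCP) lies between the finger pads; the fingertips stand 22 mm ahead of it and the grasp point (between the pads) lies 3 mm ahead of it; z points along the fingers, y is the direction in which the jaws open and shut (so a half turn about z gives the same grasp; the last joint's range is limited). The gripper opens to 87 mm and grips with 3 to 60 N. Pads are 19 mm wide; open, the fingers measure 117 mm over their backs; the gripper's body (75 mm by 190 mm) begins 51 mm behind the grasp point.
Start: joints at [1.106, 0.469, -0.049, 1.532, 0.024, 1.141, -0.082], TCP at [0.285, -0.612, 0.245] pointing down, gripper open.
Joint ranges: [-2.59, 2.59], [-0.33, 1.99], [-1.39, 1.29], [0.1, 2.45], [-1.04, 4.18], [0.21, 1.99], [-2.66, 2.66]. Speed limits (rad/s): [2.57, 2.57, 3.14, 3.14, 3.14, 3.14, 3.14].

INTERFACE

Orientations are given as a 3x3 rotation matrix whose columns are the frame's x, y, z axes.
In Python, from cell import observe, snapshot, camera_params, hand_in, masks_of gives the robot as it stands.
- The arm moves only by the tool drive_tool, never from a script. Its argument "steps" is a list that holds one entry, the list of rows, each a list of 5 numbers: the shift along the world's x, y, z in m, then the turn about the world's z in rad, then the finger opening in m, from 0 to 0.087. A call has 1 to 10 rows; each row is the pose to reach, as a shift and turn from the pose measured when the call began; what a row does not reach only later rows make up. A row lasts 1/10 s, in which the tool goes at most 50 mm and 8.59 degrees, less where a joint would pass 70% of its speed; a pose out of reach is approached as far as the arm can. A call with a gripper value outside its range is refused whole. The fingers move at their own pace and stop on an object; "grip_force" is the grip in N (left out, the last holds). Time passes only in rows, so rows that repeat a pose let the fingers close. It gives the time, the measured TCP pose, the force and the opening at its end, in the units of the state.
- observe(): the state, without advancing time (a new reading comes with each control period).
- snapshot(name): name is "scene" or "top" or "wrist"; returns the picture (384x512x3 uint8, red, green, blue); there is no depth.
- camera_params(name): a dict with "camera_matrix" (3x3 intrinsics, pixels), "camera_from_world" (4x4, takes a point from world to camera coordinates); the wrist camera has in their place "mount" (4x4, takes a point from camera to tool coordinates, whose origin is the TCP and whose axes are the flange's). Camera axes: x right, y down, z forward; pixel columns grow to the right and rows downward; lengths in m; the calibration is good to about 2 mm. A picture is of the moment at which its call begins: read the wrist's pose just before it. camera_params takes no time and is no camera call.
- hand_in(): hands the job in, once; it reports no verdict.
Trained networks look in the newest picture that a camera, given by its name, has taken for a name from the list of things; names that differ only in an ending like _2 or _b are one class to them, and where a whole thing is asked for, a point or a joint stands for the part that bears it (a point fixed in the world has none). Each returns a list of dicts, best first, with "confidence" (0 to 1); they miss things now and then, are a little off and sometimes report something else, mostly with a low value. They report only what shows in the picture. A call takes as long as a camera call. They do not tell look-alikes from the thing itself.
- masks_of(camera, thing): "region" (384x512 bool, what is visible of it) and "centre" ([column, row] in pixels, amid what is visible of it).
The state is a dict: "time_s": time; "joint_pos": joint angles; "joint_velocities": joint speeds; "joint_efforts": joint torques, N m; "tcp_pos": TCP position; "eef_rot": TCP orientation; "contact_force": force on the tool from outside, world axes, zero at the start; "torque": the same for the moment, N m; "finger_gap": finger opening in m.
Only numpy, scipy, OpenCV 4.12 (cv2) and the standard library are available. Lean on these libraries where they do the work, as an engineer would, in place of code of your own. Each camera call takes 0.05 s, during which the arm holds its last target.

TASK

Stand the loose empty jar in the free nest of the rotary filling dial and let go of it; then turn the dial clockwise by its push post until that jar is under the spout, the spring index pin has dropped into its notch and the dial bears up against it, taking up its play: hold it there for a moment with a light push of about 10 N, never over 20 N, for the pin is slender, then let go. Set the glass down gently and leave the other jars and bottles as they stand.

Things in the scene. Friction and masses are not known exactly. Their poses are not given: they have to be found in the camera images.
- jar: The empty open jar to be loaded: tinted glass, 50 mm diameter, 46 mm tall, about 110 g, standing alone on the bench to the right of the machine (-y side), no cap. Origin: centre of its underside; z up. Pinch it across the diameter about 35 mm above its foot. The foot has a 3 mm bevel.
- free_nest (a point): Centre of the floor of the dial's one empty nest, on the dial's top face, 100 mm from its axis; turns with the dial. The nest is a white plastic ring, 53 mm inner and 63 mm outer diameter, standing 10 mm above the face: the jar goes in with 1.5 mm clearance all round and rests on the face. It starts 55 to 78 degrees short of the spout; the dial turns clockwise seen from above.
- push_post (a point): Top centre of the push post to use: upright steel post, 12 mm diameter, 46 mm tall above the dial's face (top 103 mm above the bench), 130 mm from the axis, halfway between the free nest and the nest behind it (open jar). Push its side along the circle round the axis: about 1 to 3 N turns the dial while the pin rides on the rim. Nothing stands within 60 mm of it.
- dial: Round aluminium dial, 300 mm diameter, turning freely, staying where left. Origin: on its fixed upright axis at the underside, 45 mm above the bench; top face 57 mm above it; z up. In its frame (mm): free nest (0, 100), push post (-92, 92), filled nests (-100, 0), (0, -100), (100, 0), three more posts at quarter turns, a low hub nut in the middle; a 10 mm wide notch in the rim outside each nest.
- index_line (a point): Point on the fixed base, 57 mm above the bench, where the dial's rim passes on the side away from the robot, a quarter turn clockwise of the spout seen from above, 150 mm from the axis. The index pin stands near here, but its block is clamped in a curved slot up to 4 degrees (10 mm along the rim) to either side, not given: so the dial locks with the jar up to 8 mm before or past the spout.
- index_pin (a joint): Spring pin, 8 mm, with a black knob, pointing at the dial's axis. Value in m: 0.008 riding on the rim, 0 when dropped fully into a notch. The spring drives it in by itself as a notch arrives; then the dial is solid, with 1 mm play at the rim. It cannot be pushed out again by the dial. More than 18 N from the dial on the dropped pin (150 mm from the axis) strains it. Turned the other way it locks at a wrong nest.
- spout_tip (a point): Lower end of the filling spout, a fixed vertical steel nozzle 9 mm thick, tip 128 mm above the bench, 100 mm from the dial's axis, fed by a steel pipe reaching 211 mm above the bench from the pump cabinet on the left (+y). The loaded jar must end beneath it.
- jar_next: Open jar like the loose one, already in the nest behind the free one; it stays in its nest. Origin: centre of underside.
- jar_done1: Capped jar (50 mm diameter, 58 mm tall with its metal cap) in a nest of the dial; it stays there. Origin: centre of underside.
- jar_done2: Second capped jar, as the first, in the nest ahead of the free one. Origin: centre of underside.
- sample_jar: Bystander: small open jar, 34 mm diameter, 28 mm tall. Leave alone. Origin: centre of underside.
- retail_jar: Bystander: wide capped jar, 62 mm diameter, 52 mm tall. Leave alone. Origin: centre of underside.
- lotion_bottle: Bystander: glass pump bottle, 42 mm diameter, 134 mm tall. Leave alone. Origin: centre of underside.
- reagent_bottle: Bystander: amber bottle with black cap, 60 mm diameter, 120 mm tall. Leave alone. Origin: centre of underside.
- measuring_cylinder: Bystander: clear measuring cylinder, 60 mm foot, 170 mm tall. Leave alone. Origin: centre of underside.
- beaker: Bystander: glass beaker, 92 mm diameter, 115 mm tall. Leave alone. Origin: centre of underside.
Things that resemble listed ones, but are neither listed nor needed, are in the scene too. Leave any purple look-alike of the jar_done1 alone. Leave any pink look-alike of the jar alone.

How it is judged:
On the way, in this order (a step that is already met when the one before it is completed fails the run):
1. the jar stands in the free nest, on the dial's face, and is let go (horizontal distance between jar and free_nest below 0.003 m and z of jar in the frame of dial between 0.01 and 0.0145 m and angle between jar's own z axis and vertical below 0.05 rad and contact force between the fingers and jar below 0.1 N), for 0.2 s.
2. the dial has been turned so that the jar is under the spout, the index pin has dropped into its notch and the dial is pressed up against it with more than 4 N between dial and pin (horizontal distance between jar and free_nest below 0.003 m and z of jar in the frame of dial between 0.01 and 0.0145 m and angle between jar's own z axis and vertical below 0.05 rad and value of joint index_pin below 0.0025 m and horizontal distance between jar and spout_tip below 0.013 m and contact force between dial and index_pin above 4 N), for 0.2 s.
At the end, for the whole second after the job is handed in: The jar stands upright in the nest (within 3 mm of its centre, down on the dial's face), within 13 mm of the spout's axis; the index pin is in its notch (under 2.5 mm from fully in); dial and jar are at rest; the other three jars still stand in their nests (horizontal distance between jar and free_nest below 0.003 m and z of jar in the frame of dial between 0.01 and 0.0145 m and angle between each of jar, jar_next, jar_done1, jar_done2's own z axis and vertical below 0.05 rad and value of joint index_pin below 0.0025 m and horizontal distance between jar and spout_tip below 0.013 m and angular speed of dial below 0.03 rad/s and linear speed of jar below 0.01 m/s and z of each of jar_next, jar_done1, jar_done2 in the frame of dial below 0.0145 m); the robot touches nothing.
It fails at once if the dropped index pin is strained (more than 18 N between dial and pin) (value of joint index_pin below 0.005 m and contact force between dial and index_pin above 18 N).
It fails at once if the jar is slammed or pressed onto the dial with more than 25 N (contact force between jar and dial above 25 N).
It fails at once if a jar on the dial is tipped or lifted out (angle between any of jar_next, jar_done1, jar_done2's own z axis and vertical above 0.3 rad or z of any of jar_next, jar_done1, jar_done2 in the frame of dial above 0.022 m).
It fails at once if something standing on the bench is shoved more than 30 mm or knocked over (distance of any of sample_jar, retail_jar, lotion_bottle, reagent_bottle, measuring_cylinder, beaker from where it was at the start of the episode above 0.03 m or angle between any of sample_jar, retail_jar, lotion_bottle, reagent_bottle, measuring_cylinder, beaker's own z axis and vertical above 0.3 rad).
It also fails if it takes over 72 s, if anything falls off the work surface, if the arm or the gripper's body presses on something with over 40 N, if the wrist force passes 120 N, or if a joint passes its speed limit or range.

## Working session

There is one attempt and no reset: what is moved stays moved. The work goes in short steps, Python scripts to look and compute and a tool call to move; the robot and the scene stay as the last step left them, time stands still between calls to the robot, and variables do not carry over. Pictures are saved under pics/ and viewed, and the job is handed in when it is done.

Besides the shell and the picture viewer there is one more tool, called after "Request:" as name([rows], argument=value, ...), one row to a line, values as JSON. drive_tool: Moves the arm, as the interface text tells. Its arguments: {"type":"object","properties":{"steps":{"type":"array","items":{"type":"array","items":{"type":"array","items":{"type":"number"}}}},"grip_force":{"type":"number"}},"required":["steps"]}

```bash
ls; mkdir -p pics
python3 - <<'E'
from cell import *
import cv2,numpy as np
for n in ["scene","top","wrist"]:
    im=snapshot(n); cv2.imwrite(f"pics/{n}0.png",im[:,:,::-1])
    p=camera_params(n); print(n,{k:np.round(v,4).tolist() for k,v in p.items()})
s=observe(); print({k:np.round(v,4).tolist() for k,v in s.items()})
E
```

```text
pics
scene {'camera_matrix': [[409.7805, 0.0, 258.9748], [0.0, 409.7805, 195.2139], [0.0, 0.0, 1.0]], 'camera_from_world': [[0.5039, 0.8637, -0.0082, -0.2204], [0.7408, -0.437, -0.5101, -0.3825], [-0.4442, 0.251, -0.8601, 1.4724], [0.0, 0.0, 0.0, 1.0]]}
top {'camera_matrix': [[393.1957, 0.0, 250.7651], [0.0, 393.1957, 189.5001], [0.0, 0.0, 1.0]], 'camera_from_world': [[0.0085, -1.0, 0.0029, -0.0545], [-0.9918, -0.0088, -0.1275, 0.5776], [0.1276, -0.0018, -0.9918, 1.255], [0.0, 0.0, 0.0, 1.0]]}
wrist {'camera_matrix': [[288.3023, 0.0, 256.858], [0.0, 288.3023, 196.2452], [0.0, 0.0, 1.0]], 'mount': [[-0.001, -0.9563, -0.2923, 0.0792], [1.0, -0.0009, -0.0003, -0.0008], [0.0, -0.2923, 0.9563, -0.1402], [0.0, 0.0, 0.0, 1.0]]}
{'time_s': 0.15, 'joint_pos': [1.1061, 0.4693, -0.0486, 1.5334, 0.0241, 1.141, -0.0823], 'joint_velocities': [-0.0004, -0.0025, 0.0007, -0.0024, -0.0007, 0.0011, 0.0004], 'joint_efforts': [0.001, -50.8427, -0.0803, -23.6421, -0.0612, 0.0357, 0.0001], 'tcp_pos': [0.2848, -0.6115, 0.2438], 'eef_rot': [[0.9065, 0.4222, -0.0007], [0.4222, -0.9065, 0.0013], [-0.0001, -0.0015, -1.0]], 'contact_force': [0.852, 0.7883, -0.3835], 'torque': [0.0426, 0.0366, 0.0292], 'finger_gap': 0.0873}
```

View pics/scene0.png

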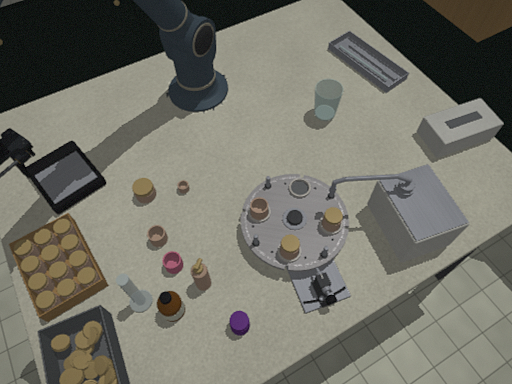

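View pics/top0.png

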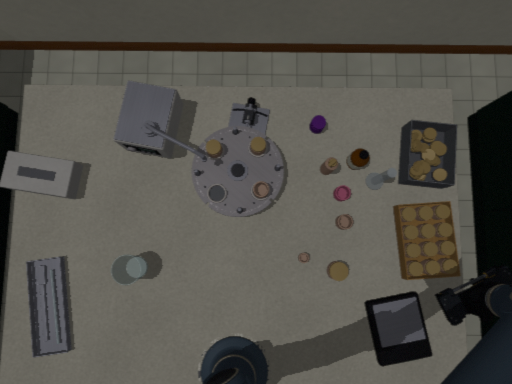

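View pics/wrist0.png

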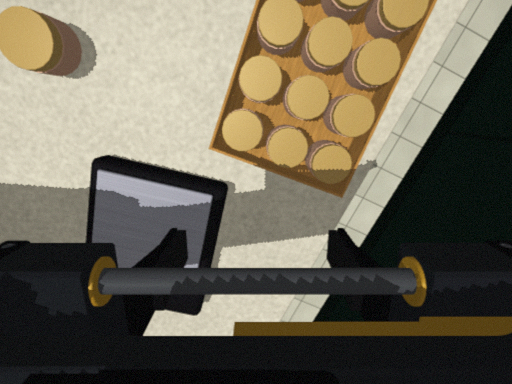

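```bash
cat > h.py <<'E'
from cell import *
import cv2,numpy as np
def ray(cam,uv,z,state=None):
    p=camera_params(cam);K=p["camera_matrix"]
    if cam=="wrist":
        s=state or observe(); T=np.eye(4);T[:3,:3]=s["eef_rot"];T[:3,3]=s["tcp_pos"];W=T@np.array(p["mount"])
    else: W=np.linalg.inv(p["camera_from_world"])
    d=W[:3,:3]@np.linalg.inv(K)@np.array([uv[0],uv[1],1.]); o=W[:3,3]
    return o+d*(z-o[2])/d[2]
def proj(cam,P,state=None):
    p=camera_params(cam);K=np.array(p["camera_matrix"])
    if cam=="wrist":
        s=state or observe(); T=np.eye(4);T[:3,:3]=s["eef_rot"];T[:3,3]=s["tcp_pos"];C=np.linalg.inv(T@np.array(p["mount"]))
    else: C=np.array(p["camera_from_world"])
    q=K@(C[:3,:3]@np.array(P,float)+C[:3,3]); return q[:2]/q[2]
E
python3 - <<'E'
from h import *
for c in ["top","scene","wrist"]:
  for t,z in [("jar",.023),("free_nest",.062),("push_post",.08),("dial",.05),("index_pin",.06),("spout_tip",.13),("jar_done1",.09),("jar_next",.08)]:
    if c!="top" and t not in("jar","dial","free_nest"):continue
    for m in masks_of(c,t)[:5]:
        ys,xs=np.where(m["region"])
        print(c,t,round(m["confidence"],2),np.round(m["centre"],1),len(xs),[xs.min(),xs.max(),ys.min(),ys.max()],np.round(ray(c,m["centre"],z),3))
E
```

```text
top jar 0.77 [342.8 222.3] 187 [np.int64(336), np.int64(352), np.int64(215), np.int64(228)] [ 0.474 -0.353  0.023]
top jar 0.51 [340.4 194.5] 225 [np.int64(333), np.int64(350), np.int64(185), np.int64(200)] [ 0.566 -0.347  0.023]
top free_nest 0.97 [236.6 173.7] 5771 [np.int64(191), np.int64(282), np.int64(126), np.int64(216)] [ 0.626 -0.003  0.062]
top free_nest 0.28 [301.7 256.5] 104 [np.int64(298), np.int64(309), np.int64(253), np.int64(263)] [ 0.363 -0.212  0.062]
top push_post 0.73 [235.1 171.6] 5761 [np.int64(191), np.int64(283), np.int64(126), np.int64(216)] [0.63  0.001 0.08 ]
top push_post 0.3 [256.  143.5] 202 [np.int64(250), np.int64(265), np.int64(138), np.int64(153)] [ 0.722 -0.065  0.08 ]
top dial 0.93 [237.1 173.3] 5800 [np.int64(191), np.int64(282), np.int64(126), np.int64(216)] [ 0.629 -0.004  0.05 ]
top index_pin 0.51 [248.6 101.8] 39 [np.int64(247), np.int64(253), np.int64(98), np.int64(104)] [ 0.869 -0.04   0.06 ]
top spout_tip 0.56 [152.  122.3] 4738 [np.int64(114), np.int64(268), np.int64(81), np.int64(160)] [0.774 0.26  0.13 ]
top jar_done1 0.57 [254.9 144.5] 2
[... 456 characters left out ...]
.66 [330.6 302.6] 72 [np.int64(326), np.int64(335), np.int64(295), np.int64(304)] [ 0.878 -0.044  0.023]
scene jar 0.59 [154.3 234.6] 335 [np.int64(147), np.int64(166), np.int64(225), np.int64(246)] [ 0.47  -0.36   0.023]
scene jar 0.54 [168.  263.4] 362 [np.int64(162), np.int64(182), np.int64(251), np.int64(272)] [ 0.568 -0.361  0.023]
scene free_nest 0.83 [292.1 223.3] 7117 [np.int64(241), np.int64(348), np.int64(174), np.int64(271)] [ 0.652 -0.019  0.062]
scene free_nest 0.71 [403. 218.] 7759 [np.int64(289), np.int64(468), np.int64(165), np.int64(311)] [0.793 0.253 0.062]
scene dial 0.85 [295.3 222.7] 7089 [np.int64(240), np.int64(348), np.int64(174), np.int64(271)] [ 0.65  -0.007  0.05 ]
```

Run:
```python
import cv2
a=cv2.imread("pics/top0.png")[75:235,110:310];cv2.imwrite("pics/top0z.png",cv2.resize(a,None,fx=4,fy=4,interpolation=cv2.INTER_CUBIC)[:600,:])
a=cv2.imread("pics/scene0.png")[150:320,220:420];cv2.imwrite("pics/scene0z.png",cv2.resize(a,None,fx=3.5,fy=3.5,interpolation=cv2.INTER_CUBIC))
```

```text
(no output)
```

View pics/top0z.png

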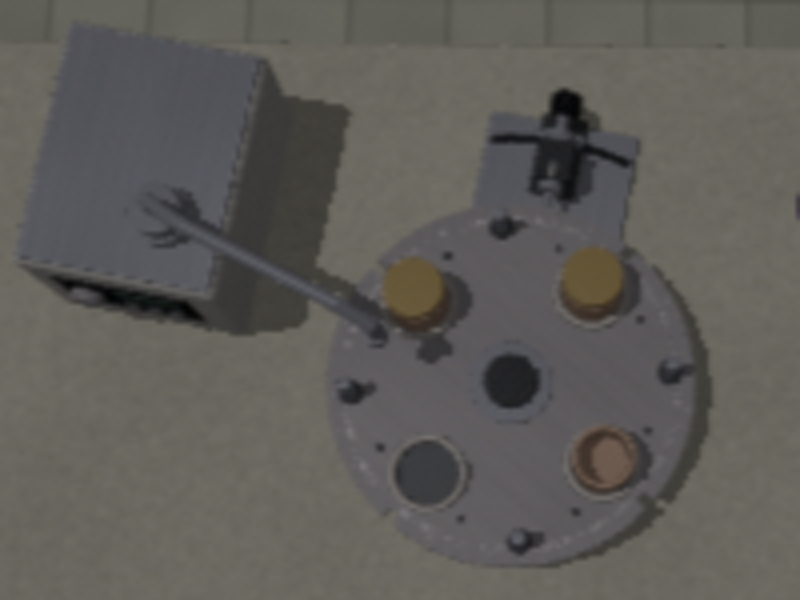

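View pics/scene0z.png

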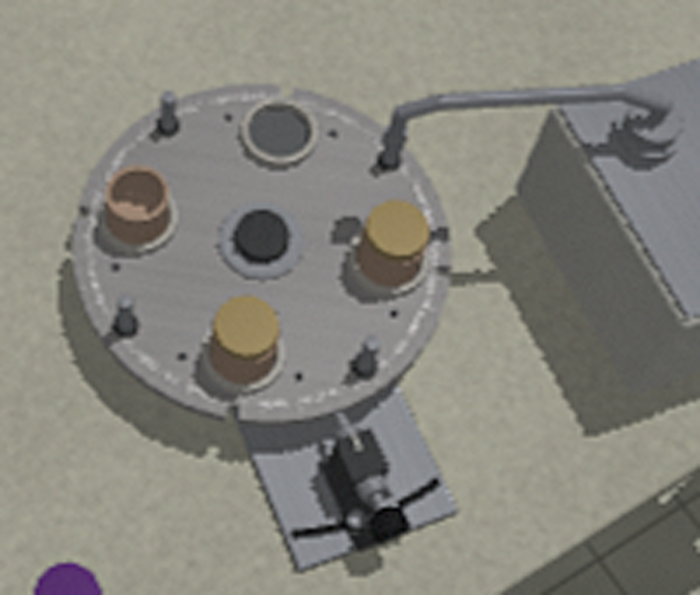

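Request:
drive_tool([
  [[0.03,0.04,0,0,0.087],[0.06,0.08,0,0,0.087],[0.09,0.12,0,0.1,0.087],[0.12,0.16,0,0.2,0.087],[0.15,0.2,0,0.3,0.087],[0.18,0.245,0,0.35,0.087],[0.188,0.256,0,0.35,0.087],[0.188,0.256,0,0.35,0.087],[0.188,0.256,0,0.35,0.087]],
], grip_force=15)

```text
time_s: 1.75
tcp_pos: [0.4725, -0.3567, 0.2447]
eef_rot: [[0.707, 0.707, -0.0], [0.707, -0.707, -0.001], [-0.001, 0.0, -1.0]]
contact_force: [-0.1, -1.4, -0.4]
finger_gap: 0.0869
```

Run:
```python
from h import *
s=observe();im=snapshot("wrist");cv2.imwrite("pics/w1.png",im[:,:,::-1])
print(s["tcp_pos"],np.round(s["eef_rot"],3).tolist(),s["time_s"],s["joint_pos"])
for m in masks_of("wrist","jar"):
    r=m["region"].astype(np.uint8);ys,xs=np.where(r)
    c,_=cv2.findContours(r,0,1);c=max(c,key=len);e=cv2.fitEllipse(c)
    print(m["confidence"],m["centre"],len(xs),[xs.min(),xs.max(),ys.min(),ys.max()],e,np.round(ray("wrist",m["centre"],.035,s),4))
```

```text
[ 0.47253512 -0.35669418  0.24465701] [[0.707, 0.707, -0.0], [0.707, -0.707, -0.001], [-0.001, 0.0, -1.0]] 1.75 [ 0.74784598  0.34446698 -0.22287447  1.72833265  0.08605752  1.07802923
 -0.2884446 ]
0.63 [256.2, 170.6] 1445 [np.int64(237), np.int64(277), np.int64(149), np.int64(194)] ((257.3102111816406, 171.6824188232422), (39.83424377441406, 44.32425308227539), 176.61483764648438) [ 0.475  -0.3513  0.035 ]
0.63 [311.0, 111.9] 1697 [np.int64(288), np.int64(335), np.int64(90), np.int64(134)] ((311.78900146484375, 112.29363250732422), (43.34571838378906, 47.95366668701172), 70.72554016113281) [ 0.5694 -0.3474  0.035 ]
```

View pics/w1.png

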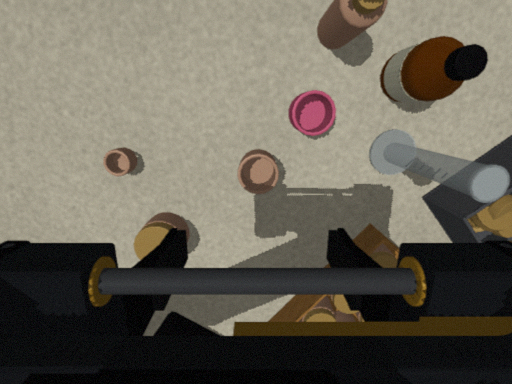

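Run:
```python
from h import *
a=cv2.imread("pics/w1.png")[135:210,215:315];cv2.imwrite("pics/w1z.png",cv2.resize(a,None,fx=7,fy=7,interpolation=cv2.INTER_CUBIC))
s=observe()
for c in [(.475,-.3513),(.472,-.354)]:
    for z in (0,.046):
        pts=[proj("wrist",(c[0]+.025*np.cos(t),c[1]+.025*np.sin(t),z),s) for t in np.linspace(0,6.28,60)]
        pts=np.array(pts);print(c,z,np.round(proj("wrist",(*c,z),s),1),np.round([pts.min(0),pts.max(0)],1).tolist())
```

```text
(0.475, -0.3513) 0 [256.1 164.1] [[237.5, 145.4], [274.6, 182.0]]
(0.475, -0.3513) 0.046 [256.  171.2] [[235.1, 150.3], [276.9, 191.3]]
(0.472, -0.354) 0 [255.9 167. ] [[237.4, 148.5], [274.4, 184.9]]
(0.472, -0.354) 0.046 [255.8 174.5] [[235.0, 153.8], [276.6, 194.5]]
```

View pics/w1z.png

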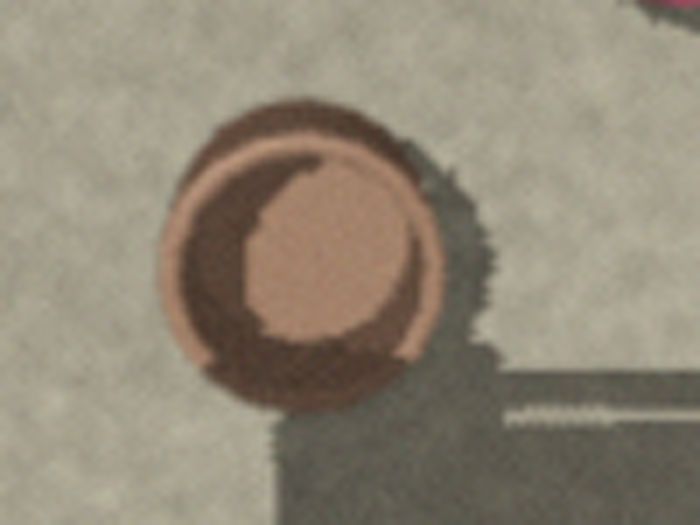

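Run:
```python
from h import *
s=observe()
print(ray("wrist",(258.4,173.8),.046,s), s["tcp_pos"])
for c,z,r in [("top",.046,.025)]: pass
print(ray("scene",(156.5,232),.046))
```

```text
[ 0.47483726 -0.35557167  0.046     ] [ 0.47162671 -0.35795436  0.24452792]
[ 0.47811363 -0.35119384  0.046     ]
```

Request:
drive_tool([
  [[0.003,0.002,-0.04,0,0.087],[0.003,0.002,-0.08,0,0.087],[0.003,0.002,-0.12,0,0.087],[0.003,0.002,-0.16,0,0.087],[0.003,0.002,-0.19,0,0.087],[0.003,0.002,-0.206,0,0.087],[0.003,0.002,-0.206,0,0.087],[0.003,0.002,-0.206,0,0.087]],
])

```text
time_s: 2.65
tcp_pos: [0.475, -0.3571, 0.0394]
eef_rot: [[0.71, 0.704, 0.001], [0.704, -0.71, -0.002], [-0.001, 0.002, -1.0]]
contact_force: [-0.8, 0.1, 0.0]
finger_gap: 0.0868
```

Request:
drive_tool([
  [[0,0,0,0,0.06],[0,0,0,0,0.06],[0,0,0,0,0.052],[0,0,0,0,0.048],[0,0,0,0,0.044],[0,0,0,0,0.04],[0,0,0,0,0.04],[0,0,0,0,0.04]],
], grip_force=12)

```text
time_s: 3.45
tcp_pos: [0.4749, -0.3571, 0.0396]
eef_rot: [[0.71, 0.704, 0.0], [0.704, -0.71, -0.002], [-0.001, 0.002, -1.0]]
contact_force: [-0.6, 1.3, 2.6]
finger_gap: 0.0496
```

Request:
drive_tool([
  [[0,0,0.03,0,0.04],[0,0,0.08,0,0.04],[0,0.02,0.13,0,0.04],[0,0.06,0.17,0,0.04],[0,0.1,0.2,0,0.04],[0,0.15,0.23,0,0.04],[0,0.2,0.23,0,0.04],[0,0.25,0.23,0,0.04],[0,0.29,0.23,0,0.04],[0,0.3,0.23,0,0.04]],
])

```text
time_s: 4.45
tcp_pos: [0.4744, -0.0509, 0.2698]
eef_rot: [[0.704, 0.71, 0.001], [0.71, -0.704, -0.0], [0.0, 0.001, -1.0]]
contact_force: [0.1, -0.4, -0.8]
finger_gap: 0.0494
```

Request:
drive_tool([
  [[0,0,0,0,0.04],[0,0,0,0,0.04],[0,0,0,0,0.04],[0,0,0,0,0.04]],
])

```text
time_s: 4.85
tcp_pos: [0.4744, -0.0528, 0.2695]
eef_rot: [[0.706, 0.708, 0.0], [0.708, -0.706, -0.0], [-0.0, 0.001, -1.0]]
contact_force: [-0.2, -0.8, -1.3]
finger_gap: 0.0495
```

Run:
```python
from h import *
s=observe();im=snapshot("wrist");cv2.imwrite("pics/w2.png",im[:,:,::-1]);cv2.imwrite("pics/w2z.png",cv2.resize(im[:300,:,::-1],(800,469),interpolation=cv2.INTER_CUBIC))
print(s["tcp_pos"],np.round(s["eef_rot"],4).tolist(),s["time_s"],s["finger_gap"])
```

```text
[ 0.47435678 -0.05279636  0.26949135] [[0.7065, 0.7077, 0.0003], [0.7077, -0.7065, -0.0004], [-0.0001, 0.0006, -1.0]] 4.85 0.049538460725782024
```

View pics/w2z.png

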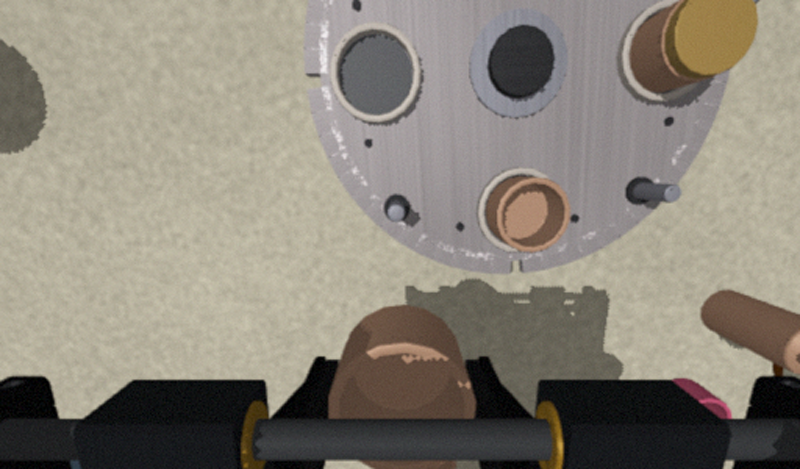

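```bash
cat > nest.py <<'E'
from h import *
from scipy.optimize import minimize
# fit nest ring: sample predicted circles and maximise ring brightness contrast
def fit(im,s,x0,cam="wrist"):
    g=cv2.GaussianBlur(im.astype(np.float32).mean(2),(0,0),0.7)
    T=np.linspace(0,2*np.pi,180,endpoint=False)
    def samp(c,r,z):
        P=np.array([proj(cam,(c[0]+r*np.cos(t),c[1]+r*np.sin(t),z),s) for t in T],np.float32)
        return cv2.remap(g,P[:,0].reshape(-1,1),P[:,1].reshape(-1,1),1).ravel()
    def cost(c):
        a=samp(c,.029,.067);i=samp(c,.0255,.067);i2=samp(c,.024,.058)
        return -(a.mean()*2-i2.mean())+0.0*a.std()
    return minimize(cost,x0,method="Nelder-Mead",options=dict(initial_simplex=[np.array(x0)+d for d in ([0,0],[.004,0],[0,.004])],xatol=1e-5)),samp
def dot(im,s,c,pts):pass
E
python3 - <<'E'
from nest import *
im=cv2.imread("pics/w2.png");s=observe()
x0=ray("wrist",(240,46.7),.067,s)[:2];print(x0)
r,_=fit(im,s,x0);print(r.x,r.fun)
r2,_=fit(im,s,r.x+[.003,-.003]);print(r2.x,r2.fun)
c=r.x
b=cv2.resize(im,None,fx=3,fy=3,interpolation=cv2.INTER_CUBIC)
for rad,z,col in [(.0265,.067,(0,0,255)),(.0315,.067,(0,255,0)),(.0315,.057,(255,0,0))]:
    P=np.array([proj("wrist",(c[0]+rad*np.cos(t),c[1]+rad*np.sin(t),z),s) for t in np.linspace(0,6.3,90)])*3+1
    cv2.polylines(b,[P.astype(int)],True,col,1)
cv2.imwrite("pics/w2n.png",b[0:300,540:900])
# hub, posts
print("hub",ray("wrist",np.array((522,62))/1.5625,.065,s))
print("post",ray("wrist",np.array((396,212))/1.5625,.103,s))
E
```

```text
[0.56155513 0.0619286 ]Traceback (most recent call last):
  File "<stdin>", line 4, in <module>
  File "nest.py", line 13, in fit
    return minimize(cost,x0,method="Nelder-Mead",options=dict(initial_simplex=[np.array(x0)+d for d in ([0,0],[.004,0],[0,.004])],xatol=1e-5)),samp
           ~~~~~~~~^^^^^^^^^^^^^^^^^^^^^^^^^^^^^^^^^^^^^^^^^^^^^^^^^^^^^^^^^^^^^^^^^^^^^^^^^^^^^^^^^^^^^^^^^^^^^^^^^^^^^^^^^^^^^^^^^^^^^^^^^^^
    res = _minimize_neldermead(fun, x0, args, callback, bounds=bounds,
                               **options)
    fxr = func(xr)
    fx = function(np.copy(x), *(wrapper_args + args))
  File "nest.py", line 11, in cost
    a=samp(c,.029,.067);i=samp(c,.0255,.067);i2=samp(c,.024,.058)
                          ~~~~^^^^^^^^^^^^^^
  File "nest.py", line 8, in samp
    P=np.array([proj(cam,(c[0]+r*np.cos(t),c[1]+r*np.sin(t),z),s) for t in T],np.float32)
                ~~~~^^^^^^^^^^^^^^^^^^^^^^^^^^^^^^^^^^^^^^^^^^^^^
  File "h.py", line 11, in proj
    p=camera_params(cam);K=np.array(p["camera_matrix"])
ValueError: time passes only in moves, steps and waits
```

```bash
sed -i 's/^def ray/import functools\n_cp=functools.lru_cache(None)(camera_params)\ndef ray/; s/p=camera_params(cam)/p=_cp(cam)/' h.py
cat > run2.py <<'E'
from nest import *
import sys
im=cv2.imread(sys.argv[1]);s=observe()
x0=np.array([float(sys.argv[2]),float(sys.argv[3])])
r,_=fit(im,s,x0);print(r.x,r.fun)
r2,_=fit(im,s,r.x+[.003,-.003]);print(r2.x,r2.fun)
c=r.x if r.fun<r2.fun else r2.x
b=cv2.resize(im,None,fx=3,fy=3,interpolation=cv2.INTER_CUBIC)
for rad,z,col in [(.0265,.067,(0,0,255)),(.0315,.067,(0,255,0)),(.0315,.057,(255,0,0))]:
    P=np.array([proj("wrist",(c[0]+rad*np.cos(t),c[1]+rad*np.sin(t),z),s) for t in np.linspace(0,6.3,90)])*3+1
    cv2.polylines(b,[P.astype(int)],True,col,1)
u,v=proj("wrist",(c[0],c[1],.067),s)*3
cv2.imwrite(sys.argv[4],b[max(0,int(v-150)):int(v+150),max(0,int(u-180)):int(u+180)])
E
python3 run2.py pics/w2.png .5616 .0619 pics/w2n.png
python3 - <<'E'
from nest import *
s=observe()
print("hub",ray("wrist",np.array((522,62))/1.5625,.065,s))
print("post",ray("wrist",np.array((396,212))/1.5625,.103,s))
E
```

```text
[0.56143824 0.06324491] -279.8828125
[0.56146329 0.06321989] -279.88116455078125
hub [ 0.63800277 -0.00434072  0.065     ]
post [ 0.50777003 -0.01239016  0.103     ]
```

View pics/w2n.png

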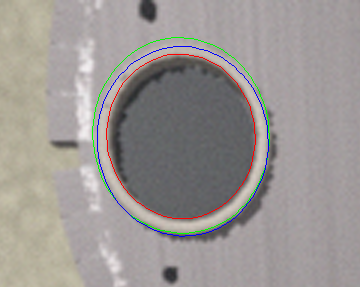

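Request:
drive_tool([
  [[0.02,0.035,0,0,0.04],[0.04,0.068,0,0,0.04],[0.04,0.068,0,0,0.04],[0.04,0.068,0,0,0.04],[0.04,0.068,0,0,0.04],[0.04,0.068,0,0,0.04]],
])

```text
time_s: 5.5
tcp_pos: [0.514, 0.0138, 0.2694]
eef_rot: [[0.708, 0.706, -0.0], [0.706, -0.708, -0.001], [-0.001, 0.001, -1.0]]
contact_force: [-0.2, -0.4, -1.4]
finger_gap: 0.0492
```

```bash
python3 - <<'E'
from h import *
s=observe();im=snapshot("wrist");cv2.imwrite("pics/w3.png",im[:,:,::-1]);cv2.imwrite("pics/w3z.png",cv2.resize(im[:300,:,::-1],(800,469),interpolation=cv2.INTER_CUBIC))
print(s["tcp_pos"],np.round(s["eef_rot"],4).tolist(),s["time_s"],s["finger_gap"])
E
python3 run2.py pics/w3.png .5616 .0619 pics/w3n.png
```

```text
[0.51399404 0.01380165 0.26936986] [[0.7081, 0.7061, -0.0001], [0.7061, -0.7081, -0.0011], [-0.0008, 0.0007, -1.0]] 5.5 0.04924158103806642
[0.5615337  0.06319724] -289.6732177734375
[0.56153418 0.06319652] -289.67510986328125
```

View pics/w3z.png

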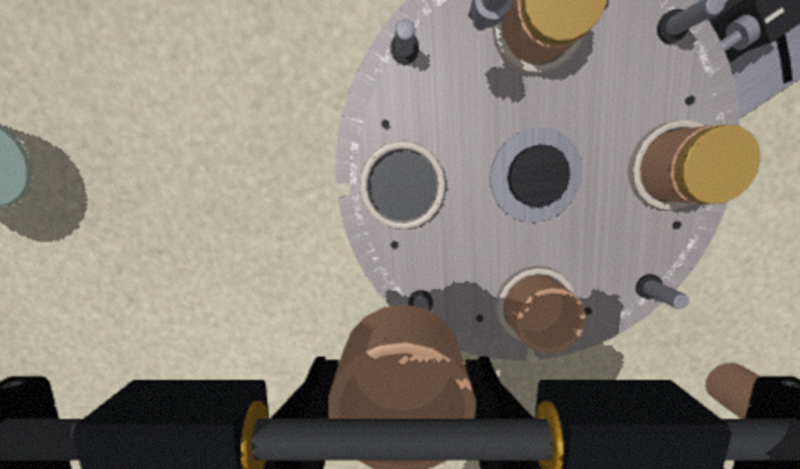

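View pics/w3n.png

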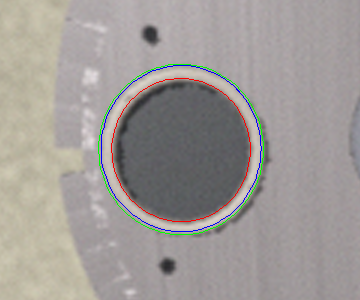

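Run:
```python
from h import *
im=cv2.imread("pics/w3.png");s=observe();R=np.array(s["eef_rot"]);p=np.array(s["tcp_pos"])
b=cv2.resize(im,None,fx=4,fy=4,interpolation=cv2.INTER_CUBIC)
for h,rad,col in [(0.0396,.025,(0,255,0)),(.0366,.025,(0,255,255)),(-.0064,.025,(0,0,255))]:
    P=np.array([proj("wrist",p+R@[rad*np.cos(t),rad*np.sin(t),h],s) for t in np.linspace(0,6.3,90)])*4+1.5
    cv2.polylines(b,[P.astype(int)],True,col,1)
cv2.imwrite("pics/w3j.png",b[720:1240,700:1360])
```

```text
(no output)
```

View pics/w3j.png

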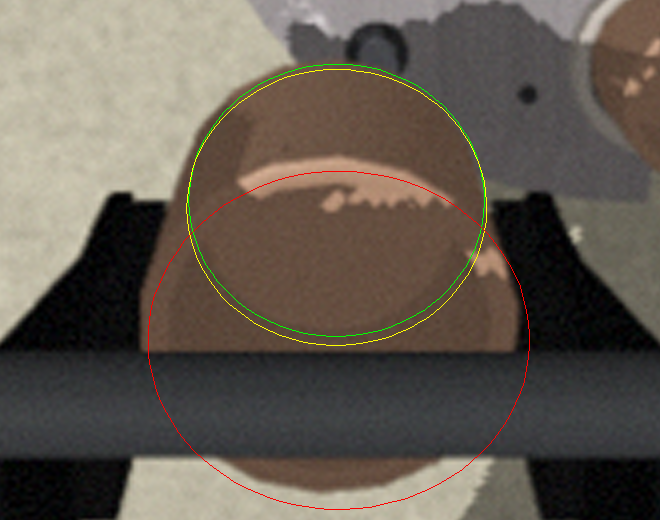

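Run:
```python
from h import *
s=observe();print(np.round(s["joint_pos"],3))
a=np.array
# spout tip top-view zoom (376,338) ; scene zoom (388,165); 
def tri(pts):
    A=[];B=[]
    for cam,uv in pts:
        p=camera_params(cam);W=np.linalg.inv(p["camera_from_world"]);d=W[:3,:3]@np.linalg.inv(p["camera_matrix"])@a([*uv,1.]);d/=np.linalg.norm(d)
        M=np.eye(3)-np.outer(d,d);A.append(M);B.append(M@W[:3,3])
    return np.linalg.lstsq(np.vstack(A),np.hstack(B),rcond=None)[0]
t=lambda u,v:(u/4+110,v/4+75)
c=lambda u,v:(u/3.5+220,v/3.5+150)
print("tip",tri([("top",t(376,342)),("scene",c(388,165))]))
print("elbow",tri([("top",t(372,326)),("scene",c(402,108))]))
print("riser",tri([("top",t(150,200)),("scene",c(650,95))]))
print("tip128",ray("top",t(376,342),.128),ray("scene",c(388,165),.128))
for z in(.065,):print("hub",ray("top",t(511,381),z),ray("scene",c(261,237),z),ray("wrist",(539/1.5625,175/1.5625),z,s))
print("post top", ray("top",t(517,546),.103),ray("scene",c(167,97),.103))
print("pin", ray("top",t(548,185),.057), ray("scene",c(345,428),.057))
```

```text
[ 0.277  0.215 -0.45   1.858  0.106  1.091 -1.   ]
tip [0.65828632 0.09730237 0.11251246]
elbow [0.65559301 0.09370651 0.19252453]
riser [0.74325755 0.25289025 0.2024578 ]
tip128 [0.65521053 0.09556604 0.128     ] [0.66454736 0.0899937  0.128     ]
hub [ 0.63691018 -0.006766    0.065     ] [ 0.6419279 -0.0050692  0.065    ] [ 0.6378803  -0.00375342  0.065     ]
post top [ 0.50066763 -0.01428035  0.103     ] [ 0.51240848 -0.01434822  0.103     ]
pin [ 0.8031013  -0.03501558  0.057     ] [ 0.80354356 -0.03499233  0.057     ]
```

Request:
drive_tool([
  [[0.005,-0.003,0,0.1,0.04],[0.01,-0.006,-0.01,0.2,0.04],[0.015,-0.009,-0.02,0.3,0.04],[0.0195,-0.012,-0.04,0.35,0.04],[0.0195,-0.012,-0.04,0.35,0.04],[0.0195,-0.012,-0.04,0.35,0.04],[0.0195,-0.012,-0.04,0.35,0.04],[0.0195,-0.012,-0.04,0.35,0.04]],
])

```text
time_s: 6.35
tcp_pos: [0.5339, 0.0022, 0.2306]
eef_rot: [[0.423, 0.906, 0.002], [0.906, -0.423, -0.001], [0.0, 0.003, -1.0]]
contact_force: [-0.2, -0.3, -1.0]
finger_gap: 0.0492
```

```bash
python3 - <<'E'
from h import *
s=observe();im=snapshot("wrist");cv2.imwrite("pics/w4.png",im[:,:,::-1])
print(s["tcp_pos"],np.round(s["eef_rot"],4).tolist(),s["time_s"],s["finger_gap"],s["joint_pos"])
im=cv2.imread("pics/w4.png");R=np.array(s["eef_rot"]);p=np.array(s["tcp_pos"])
b=cv2.resize(im,None,fx=2,fy=2,interpolation=cv2.INTER_CUBIC)
for dx,dy,c0 in [(0,0,(0,0,255)),(.0014,-.0011,(0,255,0))]:
  for h,rad in [(.0366,.025),(-.0064,.025)]:
    P=np.array([proj("wrist",p+R@[rad*np.cos(t)+dx,rad*np.sin(t)+dy,h],s) for t in np.linspace(0,6.3,90)])*2+.5
    cv2.polylines(b,[P.astype(int)],True,c0,1)
cv2.imwrite("pics/w4j.png",b[0:600,100:900])
E
python3 run2.py pics/w4.png .5616 .0619 pics/w4n.png
```

```text
[0.53388361 0.00222823 0.23055124] [[0.4231, 0.9061, 0.0023], [0.9061, -0.4231, -0.001], [0.0001, 0.0025, -1.0]] 6.35 0.049170252773523666 [ 0.31655955  0.29172198 -0.48602935  1.86460972  0.15980831  1.02103674
 -0.67241194]
[0.56139345 0.06305334] -294.1674499511719
[0.56141244 0.06303182] -294.1772155761719
```

View pics/w4j.png

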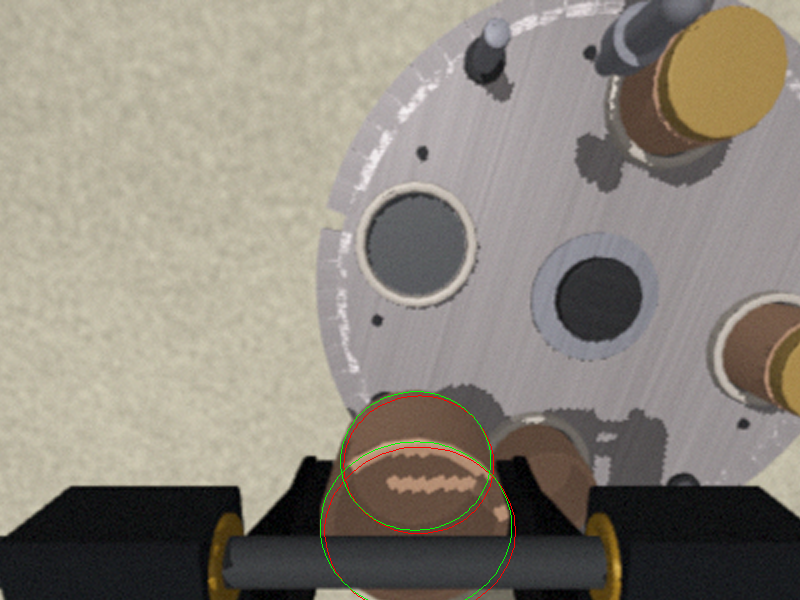

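View pics/w4n.png

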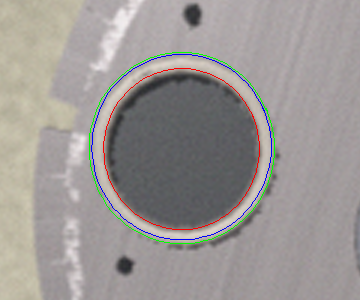

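Request:
drive_tool([
  [[0.014,0.03,0,0,0.04],[0.028,0.059,-0.02,0,0.04],[0.028,0.059,-0.06,0,0.04],[0.028,0.059,-0.1,0,0.04],[0.028,0.059,-0.11,0,0.04],[0.028,0.059,-0.11,0,0.04],[0.028,0.059,-0.11,0,0.04],[0.028,0.059,-0.11,0,0.04]],
])

```text
time_s: 7.2
tcp_pos: [0.5634, 0.0614, 0.1227]
eef_rot: [[0.423, 0.906, 0.006], [0.906, -0.423, -0.001], [0.002, 0.006, -1.0]]
contact_force: [-0.9, -0.1, -1.2]
finger_gap: 0.0495
```

Run:
```python
from h import *
s=observe();print(np.round(s["tcp_pos"],4),s["contact_force"],s["time_s"])
for n in("scene","top","wrist"):
    im=snapshot(n)[:,:,::-1];cv2.imwrite(f"pics/h_{n}.png",im)
    s2=observe();print(np.round(s2["tcp_pos"],4))
a=cv2.imread("pics/h_scene.png")[150:320,220:420]
cv2.imwrite("pics/h_sz.png",cv2.resize(a,None,fx=3.5,fy=3.5,interpolation=cv2.INTER_CUBIC))
```

```text
[0.5634 0.0614 0.1227] [-0.91518137 -0.07743823 -1.15777842] 7.2
[0.5632 0.0614 0.1226]
[0.563  0.0613 0.1223]
[0.5627 0.0612 0.1219]
```

View pics/h_sz.png

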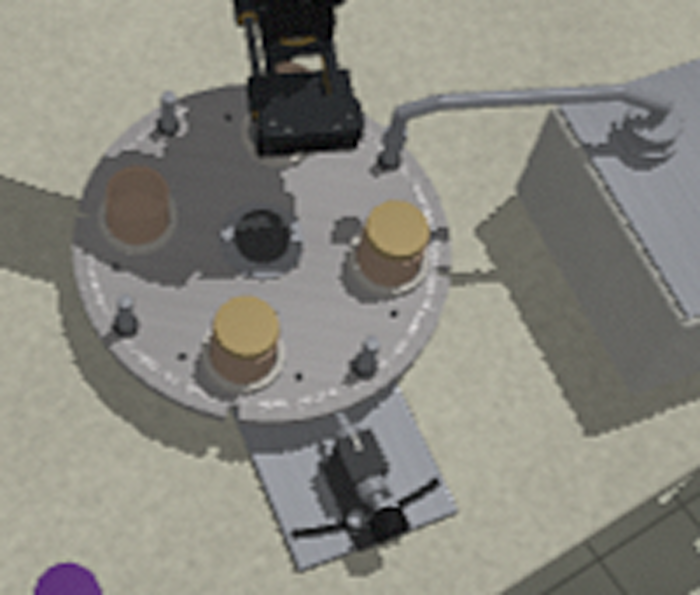

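View pics/h_wrist.png

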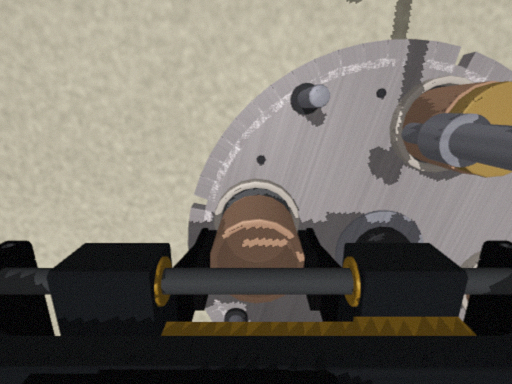

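Request:
drive_tool([
  [[0,0,0,0,0.04],[0,0,0,0,0.04],[0,0,0,0,0.04],[0,0,0,0,0.04],[0,0,0,0,0.04]],
])

```text
time_s: 7.85
tcp_pos: [0.5626, 0.0612, 0.1218]
eef_rot: [[0.423, 0.906, 0.005], [0.906, -0.423, -0.001], [0.001, 0.005, -1.0]]
contact_force: [0.9, 0.1, -2.1]
finger_gap: 0.0493
```

Run:
```python
from h import *
s=observe();im=snapshot("wrist")[:,:,::-1];cv2.imwrite("pics/w5.png",im);s=observe()
print(np.round(s["tcp_pos"],4),np.round(s["eef_rot"],3).tolist())
R=np.array(s["eef_rot"]);p=np.array(s["tcp_pos"])
b=cv2.resize(im,None,fx=6,fy=6,interpolation=cv2.INTER_CUBIC)
def dr(f,col):
    P=np.array([proj("wrist",f(t),s) for t in np.linspace(0,6.3,120)])*6+2.5
    cv2.polylines(b,[P.astype(int)],True,col,1)
dx,dy=.0014,-.0011
for h,r in[(.0366,.025),(-.0064,.025)]: dr(lambda t:p+R@[r*np.cos(t)+dx,r*np.sin(t)+dy,h],(0,255,0))
for z,r in[(.067,.0265),(.067,.0315)]: dr(lambda t:(.5614+r*np.cos(t),.063+r*np.sin(t),z),(0,0,255))
cv2.imwrite("pics/w5j.png",b[1020:1620,1150:1950])
```

```text
[0.5626 0.0613 0.1218] [[0.423, 0.906, 0.005], [0.906, -0.423, -0.001], [0.001, 0.005, -1.0]]
```

View pics/w5j.png

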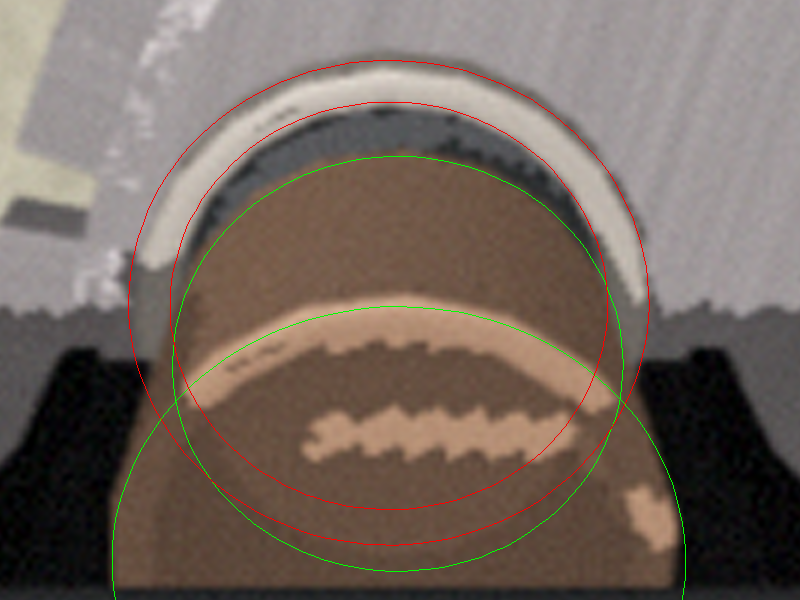

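Request:
drive_tool([
  [[-0.0006,-0.0006,-0.004,0,0.04],[-0.0006,-0.0006,-0.008,0,0.04],[-0.0006,-0.0006,-0.012,0,0.04],[-0.0006,-0.0006,-0.015,0,0.04],[-0.0006,-0.0006,-0.018,0,0.04],[-0.0006,-0.0006,-0.018,0,0.04],[-0.0006,-0.0006,-0.018,0,0.04]],
])

```text
time_s: 8.6
tcp_pos: [0.5621, 0.0607, 0.1038]
eef_rot: [[0.423, 0.906, 0.005], [0.906, -0.423, -0.001], [0.001, 0.004, -1.0]]
contact_force: [-0.0, 0.3, -1.5]
finger_gap: 0.0498
```

Request:
drive_tool([
  [[0,0,-0.0015,0,0.04],[0,0,-0.003,0,0.04],[0,0,-0.0045,0,0.04],[0,0,-0.0055,0,0.04],[0,0,-0.0055,0,0.04],[0,0,-0.0055,0,0.04]],
])

```text
time_s: 9.2
tcp_pos: [0.562, 0.0606, 0.0982]
eef_rot: [[0.423, 0.906, 0.004], [0.906, -0.423, -0.001], [0.001, 0.004, -1.0]]
contact_force: [0.1, 0.2, -1.6]
finger_gap: 0.0495
```

Request:
drive_tool([
  [[0,0,-0.0005,0,0.04],[0,0,-0.001,0,0.04],[0,0,-0.0014,0,0.04],[0,0,-0.0016,0,0.04],[0,0,-0.0016,0,0.04]],
])

```text
time_s: 9.7
tcp_pos: [0.562, 0.0606, 0.0966]
eef_rot: [[0.423, 0.906, 0.004], [0.906, -0.423, -0.001], [0.001, 0.004, -1.0]]
contact_force: [-1.4, -0.5, -0.4]
finger_gap: 0.0494
```

Request:
drive_tool([
  [[0,0,-0.0004,0,0.04],[0,0,-0.0006,0,0.04],[0,0,-0.0006,0,0.04]],
])

```text
time_s: 10.0
tcp_pos: [0.5621, 0.0607, 0.0965]
eef_rot: [[0.423, 0.906, 0.005], [0.906, -0.423, -0.001], [0.001, 0.005, -1.0]]
contact_force: [-1.6, -0.5, 4.7]
finger_gap: 0.0496
```

Request:
drive_tool([
  [[0,0,0.0003,0,0.054],[0,0,0.0003,0,0.058],[0,0,0.0003,0,0.07],[0,0,0.0003,0,0.087],[0,0,0.0003,0,0.087],[0,0,0.0003,0,0.087],[0,0,0.0003,0,0.087]],
])

```text
time_s: 10.7
tcp_pos: [0.5621, 0.0607, 0.0968]
eef_rot: [[0.423, 0.906, 0.005], [0.906, -0.423, -0.001], [0.001, 0.005, -1.0]]
contact_force: [-0.2, -0.6, 0.2]
finger_gap: 0.0848
```

Request:
drive_tool([
  [[0,0,0.01,0,0.087],[0,0,0.03,0,0.087],[0,0,0.06,0,0.087],[0,0,0.1,0,0.087],[0,-0.03,0.13,0,0.087],[-0.01,-0.06,0.14,0,0.087],[-0.02,-0.07,0.14,0,0.087],[-0.02,-0.07,0.14,0,0.087]],
])

```text
time_s: 11.5
tcp_pos: [0.5407, -0.011, 0.2369]
eef_rot: [[0.426, 0.905, 0.004], [0.905, -0.426, -0.002], [-0.0, 0.004, -1.0]]
contact_force: [-0.2, -0.4, -0.8]
finger_gap: 0.0868
```

Run:
```python
from h import *
s=observe();im=snapshot("wrist")[:,:,::-1];cv2.imwrite("pics/w6.png",im);s=observe()
print(np.round(s["tcp_pos"],4),s["time_s"],s["finger_gap"])
b=cv2.resize(im,None,fx=3,fy=3,interpolation=cv2.INTER_CUBIC)
def dr(f,col):
    P=np.array([proj("wrist",f(t),s) for t in np.linspace(0,6.3,120)])*3+1
    cv2.polylines(b,[P.astype(int)],True,col,1)
for z,r in[(.067,.0315),(.103,.025)]: dr(lambda t:(.5614+r*np.cos(t),.063+r*np.sin(t),z),(0,0,255))
cv2.imwrite("pics/w6j.png",cv2.resize(b[0:750],(800,391),interpolation=cv2.INTER_AREA))
u,v=proj("wrist",(.5614,.063,.08),s)*3
cv2.imwrite("pics/w6n.png",b[max(0,int(v)-200):int(v)+200,max(0,int(u)-250):int(u)+250])
```

```text
[ 0.5412 -0.0092  0.2365] 11.55 0.08679686200828178
```

View pics/w6n.png

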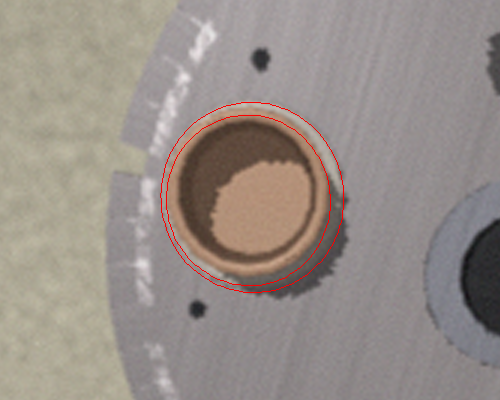

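View pics/w6.png

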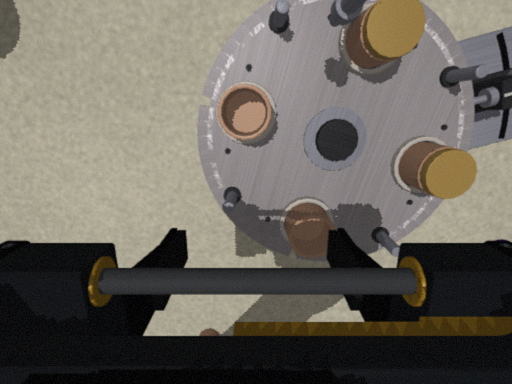

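Run:
```python
from h import *
s=observe();im=snapshot("wrist")[:,:,::-1];cv2.imwrite("pics/w7.png",im);s=observe()
print(np.round(s["tcp_pos"],4),s["time_s"],np.round(s["joint_velocities"],3))
b=cv2.resize(im,None,fx=4,fy=4,interpolation=cv2.INTER_CUBIC)
def dr(f,col):
    P=np.array([proj("wrist",f(t),s) for t in np.linspace(0,6.3,120)])*4+1.5
    cv2.polylines(b,[P.astype(int)],True,col,1)
for z,r in[(.067,.0315),(.103,.025)]: dr(lambda t:(.5614+r*np.cos(t),.063+r*np.sin(t),z),(0,0,255))
u,v=proj("wrist",(.5614,.063,.08),s)*4
cv2.imwrite("pics/w7n.png",b[max(0,int(v)-200):int(v)+200,max(0,int(u)-250):int(u)+250])
```

```text
[ 0.5416 -0.0081  0.2363] 11.6 [-0.018  0.015 -0.013 -0.012  0.002  0.     0.003]
```

View pics/w7n.png

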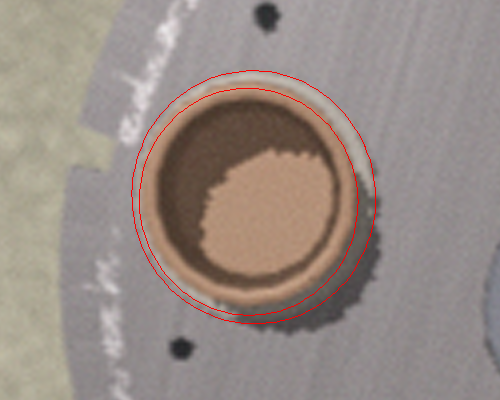

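Request:
drive_tool([
  [[-0.008,-0.008,0,0.1,0],[-0.016,-0.016,0,0.2,0],[-0.024,-0.026,0,0.3,0],[-0.032,-0.034,0,0.4,0],[-0.032,-0.034,0,0.51,0],[-0.032,-0.034,0,0.51,0],[-0.032,-0.034,0,0.51,0],[-0.032,-0.034,0,0.51,0]],
], grip_force=10)

```text
time_s: 12.4
tcp_pos: [0.5097, -0.0411, 0.236]
eef_rot: [[-0.074, 0.997, 0.003], [0.997, 0.074, 0.002], [0.002, 0.003, -1.0]]
contact_force: [0.1, -0.5, -0.6]
finger_gap: 0.0313
```

Run:
```python
from h import *
s=observe();im=snapshot("wrist")[:,:,::-1];cv2.imwrite("pics/w8.png",im);s=observe()
print(np.round(s["tcp_pos"],4),np.round(s["eef_rot"],3).tolist(),s["time_s"],np.round(s["joint_pos"],3),s["finger_gap"])
cv2.imwrite("pics/w8z.png",cv2.resize(im,(800,600)))
```

```text
[ 0.5097 -0.0413  0.2361] [[-0.074, 0.997, 0.003], [0.997, 0.074, 0.002], [0.002, 0.003, -1.0]] 12.45 [ 0.484  0.26  -0.573  1.903  0.162  1.022 -0.084] 0.027555152344098503
```

View pics/w8z.png

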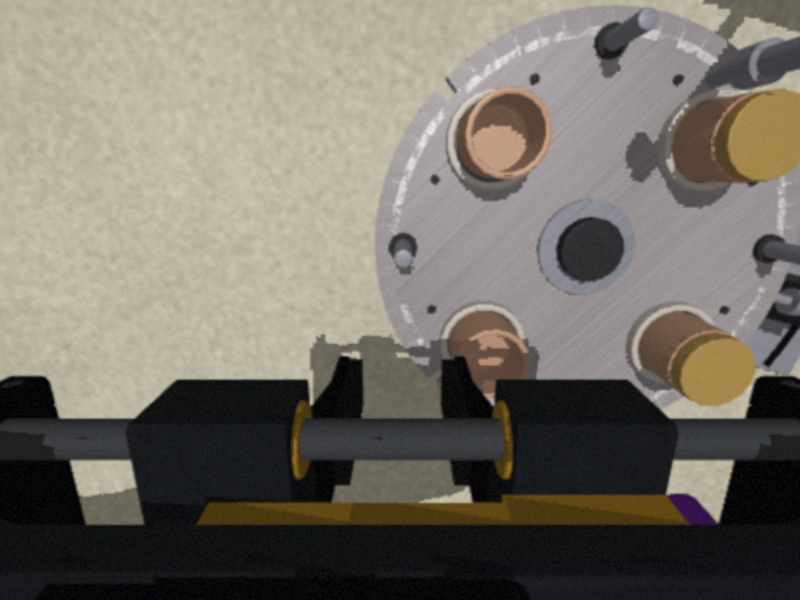

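Run:
```python
from h import *
s=observe();f=1.5625
print("post",ray("wrist",(404/f,259/f),.103,s),"foot",ray("wrist",(403/f,241/f),.057,s))
print("hub",ray("wrist",(590/f,249/f),.065,s), "hub ring", ray("wrist",(587/f,247/f),.06,s))
print("pin",ray("wrist",(785/f,296/f),.062,s))
for m in masks_of("wrist","dial")[:1]:
    pass
```

```text
post [ 0.50814428 -0.01321986  0.103     ] foot [ 0.50752982 -0.00912734  0.057     ]
hub [ 0.63770842 -0.00403236  0.065     ] hub ring [ 0.63749532 -0.00346894  0.06      ]
pin [ 0.7871536 -0.028106   0.062    ]
```

Request:
drive_tool([
  [[0,0,-0.04,0,0],[0,0,-0.08,0,0],[0,0,-0.11,0,0],[0,0,-0.135,0,0],[0,0,-0.144,0,0],[0,0,-0.144,0,0],[0,0,-0.144,0,0]],
])

```text
time_s: 13.2
tcp_pos: [0.5107, -0.0412, 0.0931]
eef_rot: [[-0.074, 0.997, 0.005], [0.997, 0.074, 0.002], [0.002, 0.005, -1.0]]
contact_force: [0.3, -0.3, 0.7]
finger_gap: 0.0007
```

Run:
```python
from h import *
s=observe();im=snapshot("wrist")[:,:,::-1];cv2.imwrite("pics/w9.png",im);s=observe()
print(np.round(s["tcp_pos"],4),np.round(s["eef_rot"],3).tolist(),s["time_s"],s["contact_force"],s["finger_gap"])
cv2.imwrite("pics/w9z.png",cv2.resize(im,(800,600)))
```

```text
[ 0.5109 -0.0414  0.0935] [[-0.074, 0.997, 0.006], [0.997, 0.074, 0.002], [0.001, 0.006, -1.0]] 13.25 [ 0.00982639 -0.65924454  0.16694498] 0.0008613564727279943
```

View pics/w9z.png

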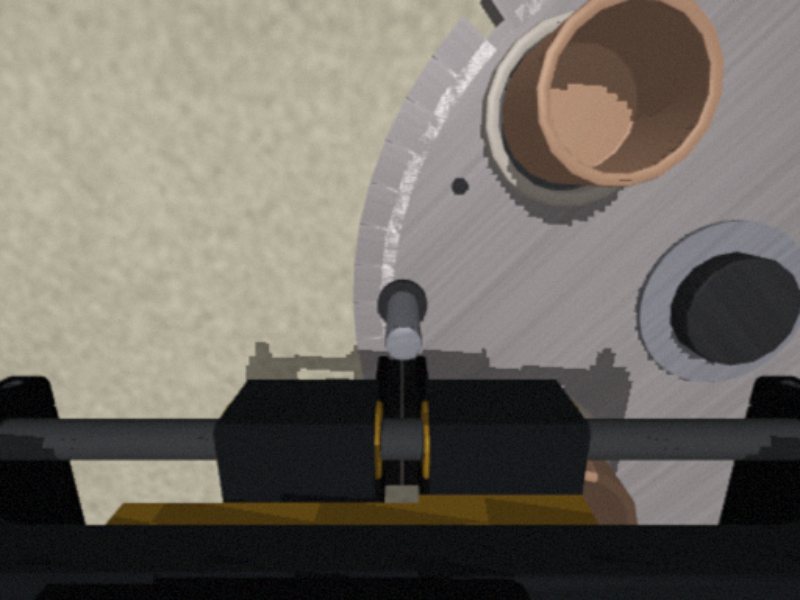

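```bash
cat > wp.py <<'E'
from h import *
import sys
A=np.array([.638,-.0055]);R0=.130;d=.0155
def pose(th):
    th=np.radians(th);t=np.array([np.sin(th),-np.cos(th)])
    return A+R0*np.array([np.cos(th),np.sin(th)])-d*t, th-np.pi/2
s=observe();p=np.array(s["tcp_pos"]);az=np.arctan2(s["eef_rot"][1][0],s["eef_rot"][0][0])
# current dial-angle implied by tool
r=p[:2]-A; cur=np.degrees(np.arctan2(r[1],r[0]))-np.degrees(np.arctan2(d,R0))
print("t",s["time_s"],"F",np.round(s["contact_force"],1),"implied post angle",round(cur,2),"r",np.hypot(*r)*1e3,"az",np.degrees(az),"z",p[2])
if len(sys.argv)>3:
  th=float(sys.argv[1]);st=float(sys.argv[2]);rows=[]
  for i in range(int(sys.argv[3])):
    q,a=pose(th-st*i);rows.append([round(q[0]-p[0],4),round(q[1]-p[1],4),round(.092-p[2],4),round(a-az,3),0])
  print(rows)
E
python3 wp.py 187 1.5 10
```

```text
t 13.25 F [ 0.  -0.7  0.2] implied post angle -171.05 r 132.08989597347073 az 94.24211985892217 z 0.0935095673512134
[[np.float64(-0.0), np.float64(0.0046), np.float64(-0.0015), np.float64(0.048), 0], [np.float64(-0.0008), np.float64(0.008), np.float64(-0.0015), np.float64(0.022), 0], [np.float64(-0.0015), np.float64(0.0113), np.float64(-0.0015), np.float64(-0.004), 0], [np.float64(-0.0021), np.float64(0.0147), np.float64(-0.0015), np.float64(-0.03), 0], [np.float64(-0.0026), np.float64(0.0181), np.float64(-0.0015), np.float64(-0.057), 0], [np.float64(-0.003), np.float64(0.0215), np.float64(-0.0015), np.float64(-0.083), 0], [np.float64(-0.0033), np.float64(0.0249), np.float64(-0.0015), np.float64(-0.109), 0], [np.float64(-0.0036), np.float64(0.0283), np.float64(-0.0015), np.float64(-0.135), 0], [np.float64(-0.0037), np.float64(0.0317), np.float64(-0.0015), np.float64(-0.161), 0], [np.float64(-0.0038), np.float64(0.0352), np.float64(-0.0015), np.float64(-0.187), 0]]
```

Request:
drive_tool([
  [[0,0.0045,-0.0015,0.01,0],[-0.001,0.008,-0.0015,0,0],[-0.0015,0.0105,-0.0015,-0.005,0],[-0.002,0.013,-0.0015,-0.02,0],[-0.0024,0.0155,-0.0015,-0.04,0],[-0.0028,0.019,-0.0015,-0.065,0],[-0.0032,0.0225,-0.0015,-0.09,0],[-0.0035,0.026,-0.0015,-0.117,0],[-0.0036,0.029,-0.0015,-0.14,0],[-0.0037,0.0325,-0.0015,-0.167,0]],
])

```text
time_s: 14.25
tcp_pos: [0.5068, -0.0099, 0.092]
eef_rot: [[0.095, 0.995, 0.005], [0.995, -0.095, -0.001], [-0.001, 0.005, -1.0]]
contact_force: [-1.1, -7.0, 3.7]
finger_gap: 0.0004
```

```bash
python3 wp.py 174.5 1.5 10
python3 - <<'E'
from h import *
im=snapshot("wrist")[:,:,::-1];cv2.imwrite("pics/w10.png",im);cv2.imwrite("pics/w10z.png",cv2.resize(im,(800,600)))
E
```

```text
t 14.25 F [-1.1 -7.   3.7] implied post angle -184.88 r 131.2361095594773 az 84.52539645516586 z 0.091983584191463
[[np.float64(0.0003), np.float64(0.0014), np.float64(0.0), np.float64(-0.0), 0], [np.float64(0.0002), np.float64(0.0048), np.float64(0.0), np.float64(-0.027), 0], [np.float64(0.0003), np.float64(0.0083), np.float64(0.0), np.float64(-0.053), 0], [np.float64(0.0004), np.float64(0.0117), np.float64(0.0), np.float64(-0.079), 0], [np.float64(0.0007), np.float64(0.0151), np.float64(0.0), np.float64(-0.105), 0], [np.float64(0.001), np.float64(0.0185), np.float64(0.0), np.float64(-0.131), 0], [np.float64(0.0014), np.float64(0.0219), np.float64(0.0), np.float64(-0.158), 0], [np.float64(0.0019), np.float64(0.0253), np.float64(0.0), np.float64(-0.184), 0], [np.float64(0.0025), np.float64(0.0287), np.float64(0.0), np.float64(-0.21), 0], [np.float64(0.0032), np.float64(0.0321), np.float64(0.0), np.float64(-0.236), 0]]
```

View pics/w10z.png

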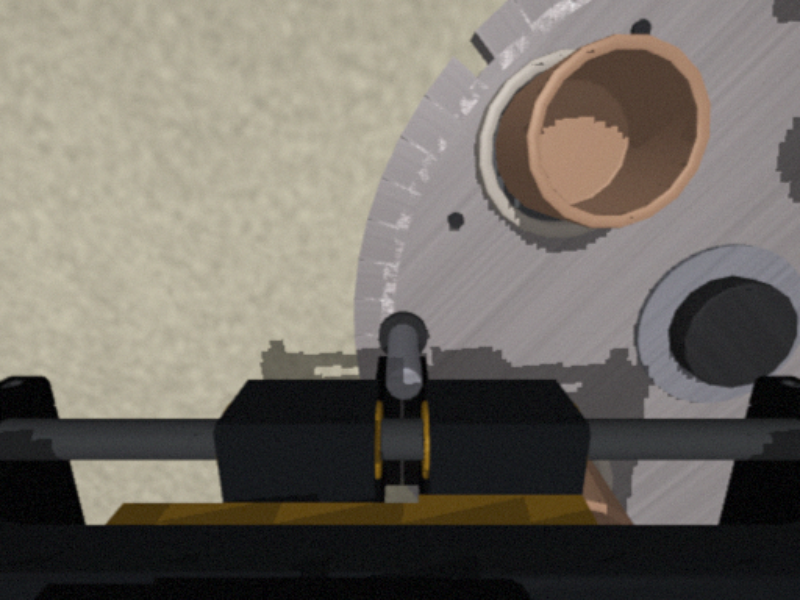

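Request:
drive_tool([
  [[0.0003,0.0028,0,-0.013,0],[0.0002,0.0062,0,-0.04,0],[0.0003,0.0095,0,-0.065,0],[0.0005,0.013,0,-0.09,0],[0.0008,0.0164,0,-0.117,0],[0.0012,0.0198,0,-0.143,0],[0.0016,0.0232,0,-0.17,0],[0.0022,0.0266,0,-0.196,0],[0.0028,0.03,0,-0.22,0],[0.0036,0.0334,0,-0.25,0]],
])

```text
time_s: 15.3
tcp_pos: [0.51, 0.0247, 0.0918]
eef_rot: [[0.341, 0.94, 0.004], [0.94, -0.341, -0.002], [-0.0, 0.005, -1.0]]
contact_force: [-2.5, -3.2, 3.0]
finger_gap: 0.0005
```

```bash
python3 wp.py 159 1.5 10
```

```text
t 15.3 F [-2.5 -3.2  3. ] implied post angle 159.94 r 131.47988114773653 az 70.05113812765885 z 0.09183763136626219
[[np.float64(0.0011), np.float64(0.002), np.float64(0.0002), np.float64(-0.018), 0], [np.float64(0.0019), np.float64(0.0053), np.float64(0.0002), np.float64(-0.045), 0], [np.float64(0.0029), np.float64(0.0086), np.float64(0.0002), np.float64(-0.071), 0], [np.float64(0.004), np.float64(0.0118), np.float64(0.0002), np.float64(-0.097), 0], [np.float64(0.0051), np.float64(0.015), np.float64(0.0002), np.float64(-0.123), 0], [np.float64(0.0063), np.float64(0.0182), np.float64(0.0002), np.float64(-0.149), 0], [np.float64(0.0076), np.float64(0.0214), np.float64(0.0002), np.float64(-0.175), 0], [np.float64(0.009), np.float64(0.0245), np.float64(0.0002), np.float64(-0.202), 0], [np.float64(0.0105), np.float64(0.0276), np.float64(0.0002), np.float64(-0.228), 0], [np.float64(0.0121), np.float64(0.0307), np.float64(0.0002), np.float64(-0.254), 0]]
```

Request:
drive_tool([
  [[0.001,0.002,0.0002,-0.018,0],[0.0019,0.0053,0.0002,-0.045,0],[0.0029,0.0086,0.0002,-0.07,0],[0.004,0.0118,0.0002,-0.097,0],[0.005,0.015,0.0002,-0.123,0],[0.0063,0.0182,0.0002,-0.15,0],[0.0076,0.0214,0.0002,-0.175,0],[0.009,0.0245,0.0002,-0.2,0],[0.0105,0.0276,0.0002,-0.228,0],[0.012,0.0307,0.0002,-0.254,0]],
])

```text
time_s: 16.3
tcp_pos: [0.5214, 0.056, 0.0917]
eef_rot: [[0.568, 0.823, 0.002], [0.823, -0.568, -0.002], [-0.001, 0.003, -1.0]]
contact_force: [-5.3, -2.0, 2.3]
finger_gap: 0.0006
```

```bash
python3 wp.py 145 1 10;python3 - <<'E'
from h import *
for n in ("top","scene","wrist"):
    im=snapshot(n)[:,:,::-1];cv2.imwrite(f"pics/p_{n}.png",im)
a=cv2.imread("pics/p_top.png")[75:225,110:310];cv2.imwrite("pics/p_tz.png",cv2.resize(a,None,fx=4,fy=4,interpolation=cv2.INTER_CUBIC))
E
```

```text
t 16.3 F [-5.3 -2.   2.3] implied post angle 145.37 r 131.79516021257518 az 55.3975817195143 z 0.09173293802956761
[[np.float64(0.0012), np.float64(0.0003), np.float64(0.0003), np.float64(-0.007), 0], [np.float64(0.0023), np.float64(0.0024), np.float64(0.0003), np.float64(-0.024), 0], [np.float64(0.0034), np.float64(0.0043), np.float64(0.0003), np.float64(-0.042), 0], [np.float64(0.0046), np.float64(0.0063), np.float64(0.0003), np.float64(-0.059), 0], [np.float64(0.0058), np.float64(0.0082), np.float64(0.0003), np.float64(-0.077), 0], [np.float64(0.007), np.float64(0.0102), np.float64(0.0003), np.float64(-0.094), 0], [np.float64(0.0083), np.float64(0.0121), np.float64(0.0003), np.float64(-0.112), 0], [np.float64(0.0096), np.float64(0.0139), np.float64(0.0003), np.float64(-0.129), 0], [np.float64(0.0109), np.float64(0.0158), np.float64(0.0003), np.float64(-0.147), 0], [np.float64(0.0123), np.float64(0.0176), np.float64(0.0003), np.float64(-0.164), 0]]
```

View pics/p_tz.png

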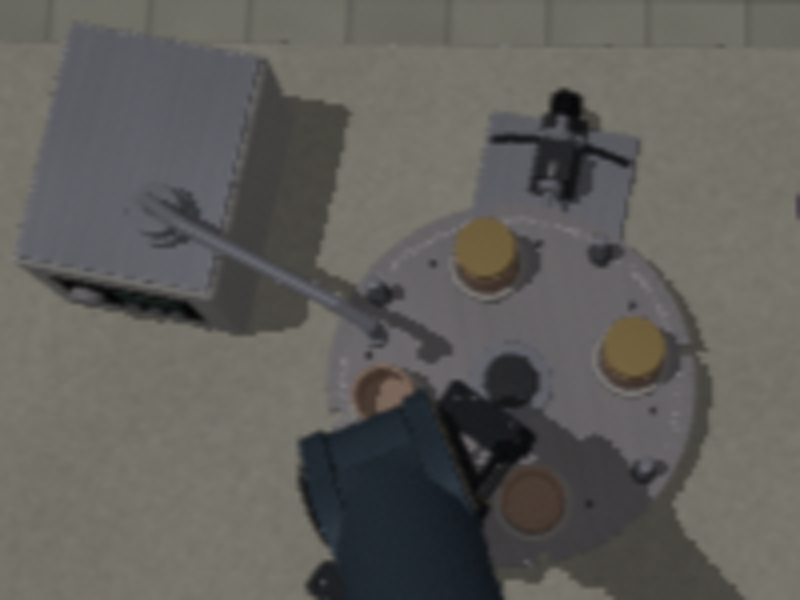

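View pics/p_wrist.png

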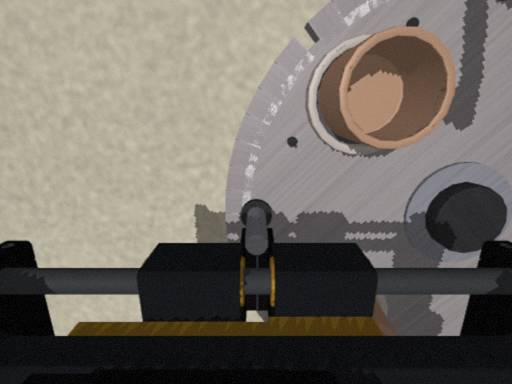

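Request:
drive_tool([
  [[0.0012,0.0006,0.0003,-0.008,0],[0.0023,0.0024,0.0003,-0.024,0],[0.0034,0.0043,0.0003,-0.042,0],[0.0046,0.0063,0.0003,-0.059,0],[0.0058,0.0082,0.0003,-0.077,0],[0.007,0.0102,0.0003,-0.094,0],[0.0083,0.012,0.0003,-0.112,0],[0.0096,0.0139,0.0003,-0.13,0],[0.011,0.0158,0.0003,-0.147,0],[0.0123,0.0176,0.0003,-0.164,0]],
])

```text
time_s: 17.45
tcp_pos: [0.5356, 0.0748, 0.0925]
eef_rot: [[0.693, 0.72, 0.006], [0.72, -0.693, -0.002], [0.003, 0.006, -1.0]]
contact_force: [-5.0, -0.2, -0.3]
finger_gap: 0.0002
```

```bash
python3 wp.py 135.6 0.5 10;python3 - <<'E'
from h import *
for n in ("top",):
    im=snapshot(n)[:,:,::-1];cv2.imwrite(f"pics/q_{n}.png",im)
a=im[75:225,190:310];cv2.imwrite("pics/q_tz.png",cv2.resize(a[:100],None,fx=6,fy=6,interpolation=cv2.INTER_CUBIC))
E
```

```text
t 17.45 F [-5.  -0.2 -0.3] implied post angle 135.09 r 130.18371484837203 az 46.095008349299675 z 0.0924565778931408
[[np.float64(-0.0013), np.float64(-0.0005), np.float64(-0.0005), np.float64(-0.009), 0], [np.float64(-0.0006), np.float64(0.0004), np.float64(-0.0005), np.float64(-0.017), 0], [np.float64(0.0001), np.float64(0.0013), np.float64(-0.0005), np.float64(-0.026), 0], [np.float64(0.0008), np.float64(0.0022), np.float64(-0.0005), np.float64(-0.035), 0], [np.float64(0.0016), np.float64(0.0031), np.float64(-0.0005), np.float64(-0.044), 0], [np.float64(0.0023), np.float64(0.004), np.float64(-0.0005), np.float64(-0.052), 0], [np.float64(0.003), np.float64(0.0049), np.float64(-0.0005), np.float64(-0.061), 0], [np.float64(0.0038), np.float64(0.0057), np.float64(-0.0005), np.float64(-0.07), 0], [np.float64(0.0045), np.float64(0.0066), np.float64(-0.0005), np.float64(-0.078), 0], [np.float64(0.0053), np.float64(0.0074), np.float64(-0.0005), np.float64(-0.087), 0]]
```

View pics/q_tz.png

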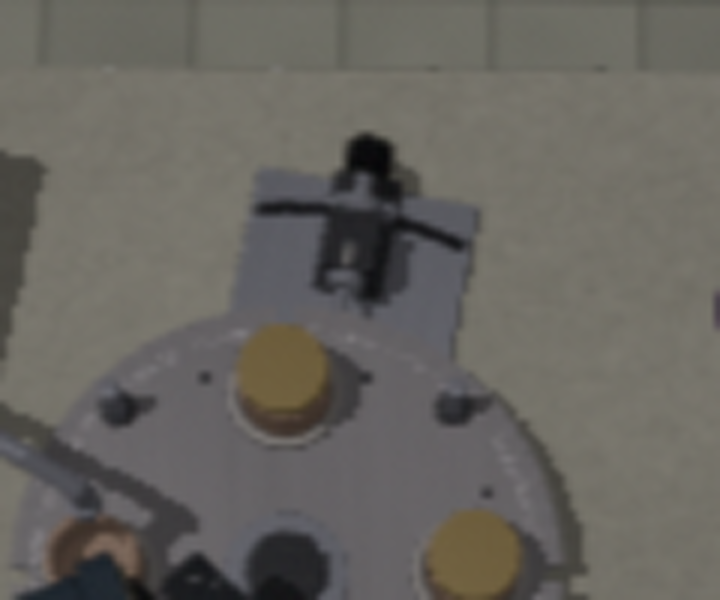

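Request:
drive_tool([
  [[0.0004,0.0006,-0.0005,-0.018,0],[0.001,0.0015,-0.0005,-0.028,0],[0.0017,0.0024,-0.0005,-0.037,0],[0.0023,0.0033,-0.0005,-0.046,0],[0.003,0.0042,-0.0005,-0.055,0],[0.0036,0.005,-0.0005,-0.063,0],[0.0042,0.0058,-0.0005,-0.072,0],[0.0048,0.0064,-0.0005,-0.08,0],[0.0053,0.007,-0.0005,-0.087,0]],
])

```text
time_s: 18.4
tcp_pos: [0.5419, 0.0824, 0.0922]
eef_rot: [[0.754, 0.657, 0.008], [0.657, -0.754, -0.002], [0.005, 0.007, -1.0]]
contact_force: [-3.4, -1.3, 2.9]
finger_gap: 0.0007
```

```bash
python3 wp.py 130.5 0.25 10
```

```text
t 18.4 F [-3.4 -1.3  2.9] implied post angle 130.78 r 130.23179418440108 az 41.06866132865271 z 0.09220336290096832
[[np.float64(-0.0001), np.float64(0.0009), np.float64(-0.0002), np.float64(-0.01), 0], [np.float64(0.0003), np.float64(0.0013), np.float64(-0.0002), np.float64(-0.014), 0], [np.float64(0.0007), np.float64(0.0018), np.float64(-0.0002), np.float64(-0.019), 0], [np.float64(0.0011), np.float64(0.0022), np.float64(-0.0002), np.float64(-0.023), 0], [np.float64(0.0015), np.float64(0.0026), np.float64(-0.0002), np.float64(-0.027), 0], [np.float64(0.0019), np.float64(0.003), np.float64(-0.0002), np.float64(-0.032), 0], [np.float64(0.0023), np.float64(0.0034), np.float64(-0.0002), np.float64(-0.036), 0], [np.float64(0.0027), np.float64(0.0038), np.float64(-0.0002), np.float64(-0.04), 0], [np.float64(0.0031), np.float64(0.0042), np.float64(-0.0002), np.float64(-0.045), 0], [np.float64(0.0035), np.float64(0.0046), np.float64(-0.0002), np.float64(-0.049), 0]]
```

Request:
drive_tool([
  [[0.0004,0.0004,0,-0.004,0],[0.0007,0.0008,0,-0.009,0],[0.0011,0.0012,0,-0.013,0],[0.0011,0.0012,0,-0.013,0]],
])

```text
time_s: 18.8
tcp_pos: [0.5432, 0.0838, 0.0922]
eef_rot: [[0.762, 0.647, 0.009], [0.647, -0.762, -0.001], [0.006, 0.007, -1.0]]
contact_force: [-2.8, -0.5, 1.8]
finger_gap: 0.0007
```

Request:
drive_tool([
  [[0.0004,0.0004,0,-0.004,0],[0.0007,0.0008,0,-0.009,0],[0.0011,0.0012,0,-0.013,0],[0.0011,0.0012,0,-0.013,0]],
])

```text
time_s: 19.2
tcp_pos: [0.5444, 0.0851, 0.0922]
eef_rot: [[0.771, 0.637, 0.009], [0.637, -0.771, -0.001], [0.006, 0.007, -1.0]]
contact_force: [-2.5, -0.9, 2.3]
finger_gap: 0.0006
```

```bash
python3 wp.py
```

```text
t 19.2 F [-2.5 -0.9  2.3] implied post angle 129.11 r 130.26827222870332 az 39.57891472727903 z 0.09222997820505519
```

Request:
drive_tool([
  [[0.0004,0.0004,0,-0.004,0],[0.0008,0.0008,0,-0.009,0],[0.0012,0.0011,0,-0.013,0],[0.0012,0.0011,0,-0.013,0]],
])

```text
time_s: 19.6
tcp_pos: [0.5457, 0.0865, 0.0922]
eef_rot: [[0.779, 0.627, 0.009], [0.627, -0.779, -0.001], [0.006, 0.007, -1.0]]
contact_force: [-3.2, -0.3, 2.2]
finger_gap: 0.0005
```

Request:
drive_tool([
  [[0.0004,0.0004,0,-0.004,0],[0.0008,0.0007,0,-0.009,0],[0.001,0.0009,0,-0.011,0],[0.001,0.0009,0,-0.011,0]],
])

```text
time_s: 20.0
tcp_pos: [0.5468, 0.0875, 0.0922]
eef_rot: [[0.786, 0.618, 0.009], [0.618, -0.786, -0.001], [0.007, 0.007, -1.0]]
contact_force: [-3.6, -1.3, 2.3]
finger_gap: 0.0004
```

Request:
drive_tool([
  [[0.0003,0.0003,0,-0.004,0],[0.0006,0.0005,0,-0.007,0],[0.0009,0.0008,0,-0.01,0],[0.001,0.0009,0,-0.01,0]],
])

```text
time_s: 20.4
tcp_pos: [0.5478, 0.0885, 0.0922]
eef_rot: [[0.792, 0.611, 0.009], [0.611, -0.792, -0.001], [0.007, 0.007, -1.0]]
contact_force: [-4.0, -0.2, 2.7]
finger_gap: 0.0003
```

```bash
python3 wp.py
```

```text
t 20.4 F [-4.  -0.2  2.7] implied post angle 127.04 r 130.28893315402343 az 37.631547634241 z 0.09219653562724958
```

Request:
drive_tool([
  [[0.0003,0.0003,0,-0.004,0],[0.0006,0.0005,0,-0.007,0],[0.0009,0.0007,0,-0.01,0],[0.001,0.0008,0,-0.01,0]],
])

```text
time_s: 20.8
tcp_pos: [0.5489, 0.0895, 0.0922]
eef_rot: [[0.798, 0.603, 0.01], [0.603, -0.798, -0.001], [0.007, 0.007, -1.0]]
contact_force: [-4.8, -0.2, 2.7]
finger_gap: 0.0004
```

Request:
drive_tool([
  [[0.0003,0.0002,0,-0.004,0],[0.0006,0.0004,0,-0.007,0],[0.0009,0.0006,0,-0.01,0],[0.001,0.0008,0,-0.01,0]],
])

```text
time_s: 21.2
tcp_pos: [0.5512, 0.0903, 0.0925]
eef_rot: [[0.804, 0.594, 0.012], [0.594, -0.804, -0.001], [0.009, 0.008, -1.0]]
contact_force: [-0.4, -0.2, 0.1]
finger_gap: 0.0005
```

Request:
drive_tool([
  [[0.0003,0.0002,0,-0.004,0],[0.0006,0.0004,0,-0.007,0],[0.0009,0.0006,0,-0.01,0],[0.001,0.0008,0,-0.01,0]],
])

```text
time_s: 21.6
tcp_pos: [0.5524, 0.091, 0.0925]
eef_rot: [[0.81, 0.586, 0.013], [0.586, -0.81, -0.001], [0.01, 0.008, -1.0]]
contact_force: [0.2, 0.1, 0.3]
finger_gap: 0.0008
```

```bash
python3 wp.py
```

```text
t 21.6 F [0.2 0.1 0.3] implied post angle 124.78 r 128.99474582852667 az 35.88376443170875 z 0.09249576303169064
```

Run:
```python
from h import *
for n in ("wrist","scene"):
    im=snapshot(n)[:,:,::-1];cv2.imwrite(f"pics/r_{n}.png",im)
    if n=="wrist": cv2.imwrite("pics/r_wz.png",cv2.resize(im,(800,600),interpolation=cv2.INTER_CUBIC))
    else: cv2.imwrite("pics/r_sz.png",cv2.resize(im[150:320,220:420],None,fx=3.5,fy=3.5,interpolation=cv2.INTER_CUBIC))
```

```text
(no output)
```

View pics/r_wz.png

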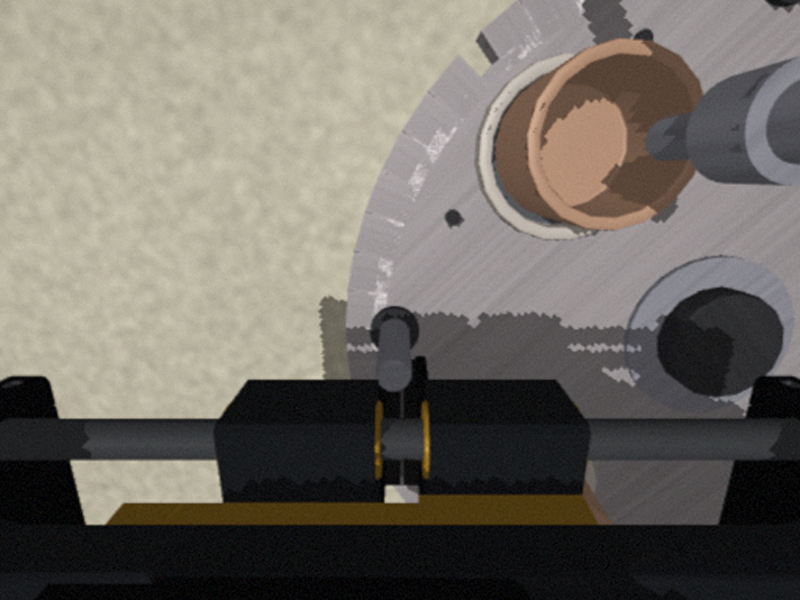

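View pics/r_sz.png

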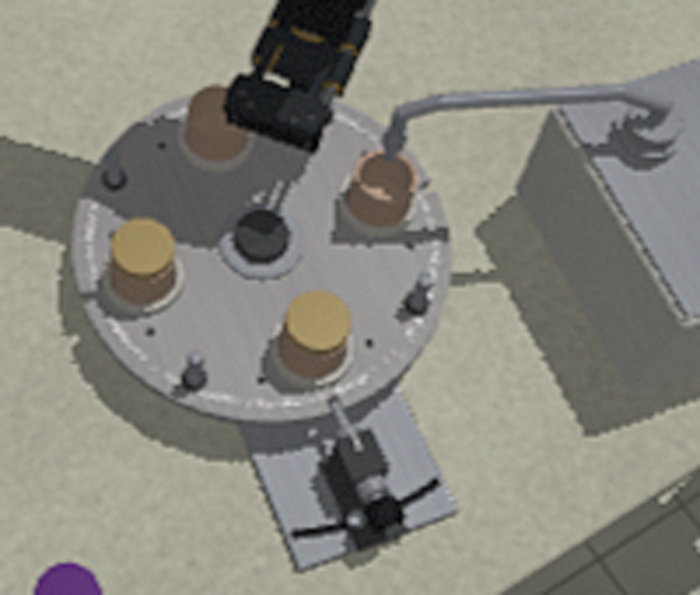

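Request:
drive_tool([
  [[-0.0005,0.0007,-0.0003,0,0],[-0.001,0.0014,-0.0005,0,0],[-0.001,0.0014,-0.0005,0,0]],
])

```text
time_s: 22.0
tcp_pos: [0.5512, 0.0926, 0.0919]
eef_rot: [[0.81, 0.587, 0.012], [0.587, -0.81, -0.001], [0.009, 0.008, -1.0]]
contact_force: [-0.6, 0.6, 0.2]
finger_gap: 0.0005
```

Request:
drive_tool([
  [[0.0003,0.0002,0,-0.004,0],[0.0006,0.0004,0,-0.007,0],[0.0009,0.0006,0,-0.01,0],[0.001,0.0007,0,-0.01,0]],
])

```text
time_s: 22.4
tcp_pos: [0.5522, 0.0934, 0.0919]
eef_rot: [[0.816, 0.578, 0.012], [0.578, -0.816, -0.001], [0.009, 0.008, -1.0]]
contact_force: [0.4, -0.8, 0.3]
finger_gap: 0.0005
```

```bash
python3 wp.py
```

```text
t 22.4 F [ 0.4 -0.8  0.3] implied post angle 124.15 r 130.89163737267066 az 35.333923840676405 z 0.09194442612073059
```

Request:
drive_tool([
  [[0.0003,0.0002,0,-0.003,0],[0.0006,0.0004,0,-0.005,0],[0.0009,0.0006,0,-0.007,0],[0.0009,0.0006,0,-0.007,0]],
])

```text
time_s: 22.8
tcp_pos: [0.553, 0.0939, 0.0919]
eef_rot: [[0.82, 0.573, 0.012], [0.573, -0.82, -0.001], [0.009, 0.008, -1.0]]
contact_force: [0.1, -1.3, 0.8]
finger_gap: 0.0006
```

```bash
python3 wp.py
python3 - <<'E'
from h import *
im=snapshot("wrist")[:,:,::-1];cv2.imwrite("pics/s_wz.png",cv2.resize(im,(800,600),interpolation=cv2.INTER_CUBIC))
E
```

```text
t 22.8 F [ 0.1 -1.3  0.8] implied post angle 123.75 r 130.79263329945874 az 34.931684249312475 z 0.0918904665586924
```

View pics/s_wz.png

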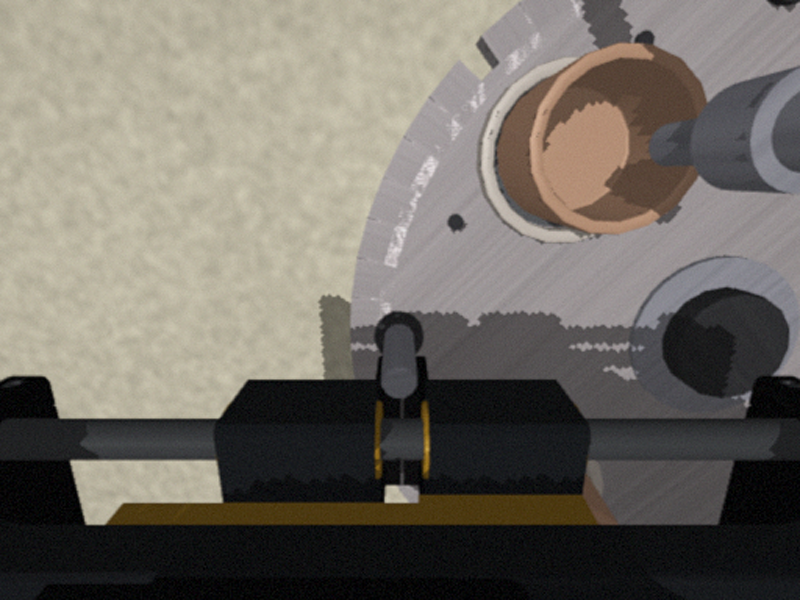

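Request:
drive_tool([
  [[0.0002,0.0002,0,-0.002,0],[0.0004,0.0003,0,-0.004,0],[0.0006,0.0004,0,-0.005,0],[0.0006,0.0004,0,-0.005,0]],
])

```text
time_s: 23.25
tcp_pos: [0.5532, 0.0941, 0.0918]
eef_rot: [[0.823, 0.568, 0.011], [0.568, -0.823, -0.002], [0.008, 0.008, -1.0]]
contact_force: [-1.9, -0.1, 1.7]
finger_gap: 0.0007
```

Request:
drive_tool([
  [[0.0002,0.0002,0,-0.002,0],[0.0004,0.0003,0,-0.004,0],[0.0006,0.0004,0,-0.005,0],[0.0006,0.0004,0,-0.005,0]],
])

```text
time_s: 23.65
tcp_pos: [0.5533, 0.0942, 0.0917]
eef_rot: [[0.826, 0.564, 0.01], [0.564, -0.826, -0.002], [0.007, 0.007, -1.0]]
contact_force: [-3.3, -1.3, 2.5]
finger_gap: 0.0005
```

```bash
python3 wp.py
```

```text
t 23.65 F [-3.3 -1.3  2.5] implied post angle 123.57 r 130.82504840142192 az 34.34780198438374 z 0.09174330677201825
```

Request:
drive_tool([
  [[0.0003,0.0002,0,0,0],[0.0006,0.0004,0,0,0],[0.0008,0.0006,0,0,0],[0.0008,0.0006,0,0,0]],
])

```text
time_s: 24.05
tcp_pos: [0.5534, 0.0943, 0.0917]
eef_rot: [[0.826, 0.564, 0.008], [0.564, -0.826, -0.003], [0.005, 0.007, -1.0]]
contact_force: [-5.3, -3.3, 4.1]
finger_gap: 0.0
```

```bash
python3 wp.py
```

```text
t 24.05 F [-5.3 -3.3  4.1] implied post angle 123.48 r 130.84625132903204 az 34.33738581056975 z 0.09165210117201462
```

Request:
drive_tool([
  [[0.0009,0.0006,0,0,0],[0.0011,0.0007,0,0,0],[0.0013,0.0009,0,0,0],[0.0014,0.001,0,0,0],[0.0014,0.001,0,0,0],[0.0014,0.001,0,0,0]],
])

```text
time_s: 24.65
tcp_pos: [0.5535, 0.0944, 0.0914]
eef_rot: [[0.826, 0.564, 0.005], [0.564, -0.826, -0.005], [0.001, 0.007, -1.0]]
contact_force: [-6.2, -3.1, 5.7]
finger_gap: 0.0005
```

```bash
python3 wp.py;python3 - <<'E'
from h import *
im=snapshot("scene")[:,:,::-1];cv2.imwrite("pics/t_s.png",im)
z=cv2.resize(im[230:320,270:370],None,fx=5,fy=5,interpolation=cv2.INTER_CUBIC)
o=cv2.resize(cv2.imread("pics/scene0.png")[230:320,270:370],None,fx=5,fy=5,interpolation=cv2.INTER_CUBIC)
cv2.imwrite("pics/t_pin.png",cv2.resize(np.hstack([o,z]),(800,360)))
E
```

```text
t 24.65 F [-6.2 -3.1  5.7] implied post angle 123.44 r 130.81725665862575 az 34.30938333138858 z 0.09144971071335434
```

View pics/t_pin.png

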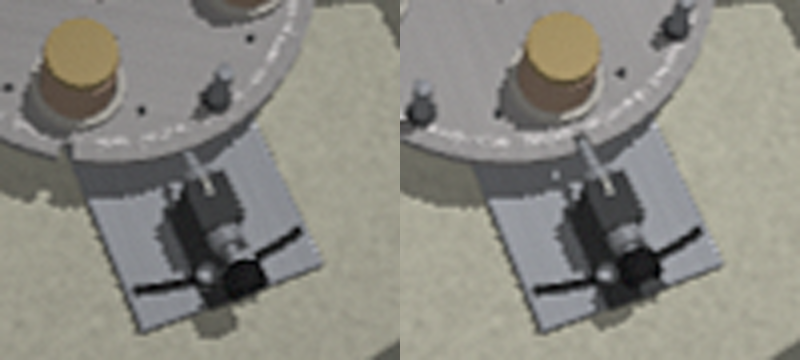

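Request:
drive_tool([
  [[0.0014,0.001,0,0,0],[0.0016,0.0011,0,0,0],[0.0018,0.0012,0,0,0],[0.002,0.0013,0,0,0],[0.002,0.0013,0,0,0],[0.002,0.0013,0,0,0],[0.002,0.0013,0,0,0],[0.002,0.0013,0,0,0]],
])

```text
time_s: 25.5
tcp_pos: [0.5536, 0.0944, 0.0912]
eef_rot: [[0.826, 0.563, 0.001], [0.563, -0.826, -0.007], [-0.004, 0.006, -1.0]]
contact_force: [-7.4, -4.7, 6.7]
finger_gap: 0.0002
```

Request:
drive_tool([
  [[0.002,0.0013,0,0,0],[0.0022,0.0015,0,0,0],[0.0024,0.0016,0,0,0],[0.0024,0.0016,0,0,0],[0.0024,0.0016,0,0,0],[0.0024,0.0016,0,0,0],[0.0024,0.0016,0,0,0]],
])

```text
time_s: 26.2
tcp_pos: [0.5537, 0.0944, 0.0908]
eef_rot: [[0.827, 0.563, -0.005], [0.563, -0.827, -0.01], [-0.01, 0.006, -1.0]]
contact_force: [-8.4, -4.9, 6.8]
finger_gap: 0.0001
```

Request:
drive_tool([
  [[-0.002,-0.0015,0,0,0],[-0.005,-0.0035,0,0,0],[-0.012,-0.008,0,0,0],[-0.02,-0.014,0.001,0,0],[-0.025,-0.017,0.01,0,0],[-0.025,-0.017,0.04,0,0],[-0.025,-0.017,0.08,0,0],[-0.03,-0.03,0.12,0,0],[-0.05,-0.07,0.15,0,0],[-0.07,-0.11,0.16,0,0]],
])

```text
time_s: 27.2
tcp_pos: [0.4849, -0.0151, 0.2547]
eef_rot: [[0.825, 0.566, 0.003], [0.566, -0.825, -0.01], [-0.003, 0.009, -1.0]]
contact_force: [1.1, -1.3, -0.5]
finger_gap: 0.0003
```

Request:
drive_tool([
  [[-0.01,-0.05,0,0,0],[-0.01,-0.1,0,0,0],[-0.01,-0.12,0,0,0],[-0.01,-0.12,0,0,0],[-0.01,-0.12,0,0,0]],
])

```text
time_s: 27.7
tcp_pos: [0.4747, -0.1346, 0.2551]
eef_rot: [[0.825, 0.565, 0.003], [0.565, -0.825, -0.009], [-0.002, 0.009, -1.0]]
contact_force: [-0.1, -0.2, 0.5]
finger_gap: 0.0004
```

Run:
```python
from h import *
s=observe();print(s["time_s"],s["tcp_pos"],s["contact_force"])
for n in ("scene","top","wrist"):
    im=snapshot(n)[:,:,::-1];cv2.imwrite(f"pics/u_{n}.png",im)
    if n=="scene":cv2.imwrite("pics/u_sz.png",cv2.resize(im[150:320,220:420],None,fx=3.5,fy=3.5,interpolation=cv2.INTER_CUBIC))
    if n=="top":cv2.imwrite("pics/u_tz.png",cv2.resize(im[75:225,110:310],None,fx=4,fy=4,interpolation=cv2.INTER_CUBIC))
```

```text
27.7 [ 0.47474174 -0.13464403  0.25514939] [-0.1175603  -0.24091311  0.49273086]
```

View pics/u_sz.png

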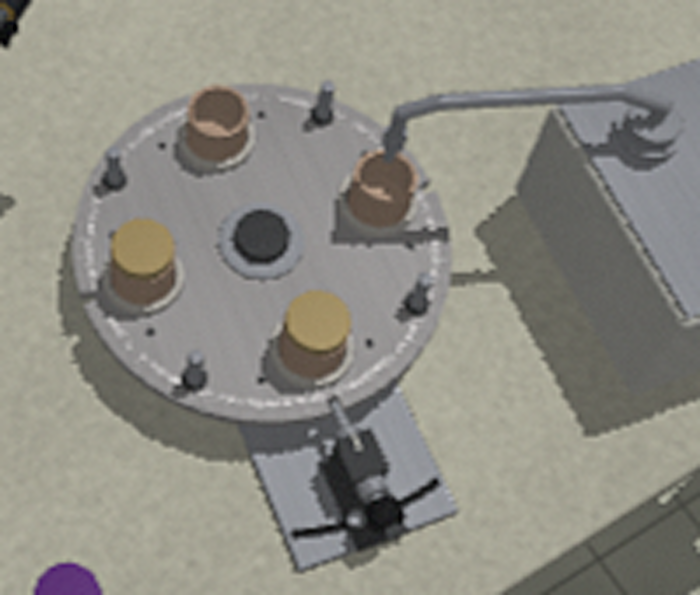

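View pics/u_tz.png

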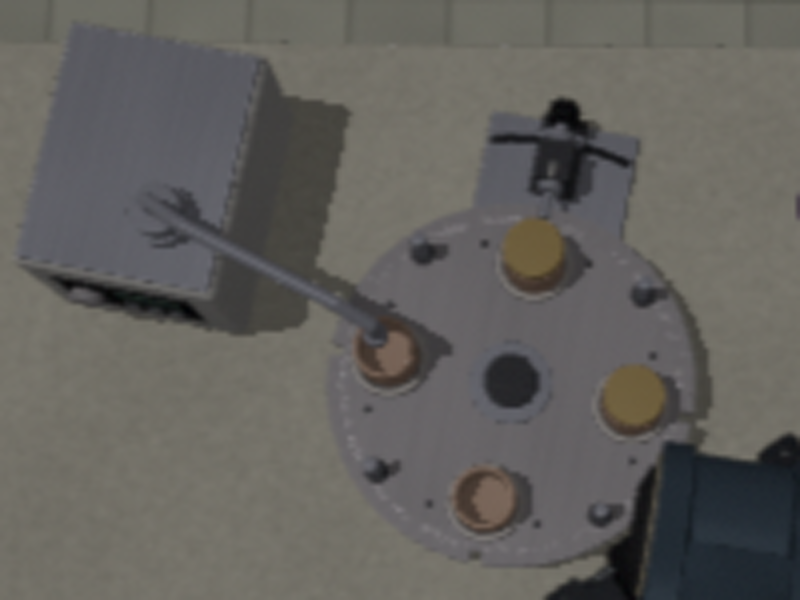

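Both pictures show the loaded jar under the spout, the pin knob moved in with its tip in the notch, the other jars standing and the arm clear.

```bash
python3 -c "
from cell import hand_in
print(hand_in())"
```

```text
the job is handed in; nothing more can be done
None
```

The loose jar is standing in the free nest under the spout, the index pin is locked, and I handed the job in at about 28 s. The hand-in gives no verdict.

- **Loading:** I gripped the jar at 12 N and set it down with about 5–6 N of contact before letting go. A wrist picture afterwards showed it seated, with its rim within about 1–2 mm of the nest centre. One earlier picture seemed about 3 mm off, but the arm was still settling when it was taken.
- **Turning:** I pushed the post clockwise through about 60° with the closed fingers. Near the notch, the push force dropped to zero and the fingers slid about 2 mm off the post's centre. I took this as the pin dropping, re-centred the fingers and crept on until the dial stopped.
- **Holding:** The scene picture then showed the pin's knob moved in and its tip in the notch. I raised the push from 6 N to 9.7 N at the post, about 8 N at the pin, held it for over 0.4 s, and backed off.
- **Final checks:** The last scene and top pictures show the jar under the spout, the pin in and the other three jars in their nests. The arm is clear, with about zero force on it. I judged the jar-to-spout distance and the pin depth by eye only. I did not check the bench bystanders one by one, but felt no unexpected contact.

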